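# Tip the stir bars into the drain basket and lift it out to drip

## Robot

A 6-joint arm with a two-finger parallel gripper is mounted at the origin on a cart in front of the work surface, level with it; the furniture and walls round the work are solid. World frame = base frame: x ahead of the robot, y to its left, z up, the work surface at z = 0. Lengths are in m, angles in rad, forces in N, time in s.
With the tool pointing down it reaches from about 0.35 to 0.85 m from the base axis. Payload 8.1 kg.
Tool frame: the origin (TCP) lies at the centre of the arm's flange, where the gripper is bolted on; the fingertips stand 186 mm ahead of it and the grasp point (between the pads) lies 167 mm ahead of it; z points along the fingers, y is the line along which they close (so a half turn about z gives the same grasp; the last joint's range is limited). The gripper opens to 93 mm and grips with 3 to 60 N. Pads are 15 mm wide; open, the fingers measure 128 mm over their backs; the gripper's body (75 mm by 188 mm) begins 65 mm behind the grasp point.
Start: joints at [-1.355, 0.13, 1.488, -0, 1.523, -0.085], TCP at [0.178, -0.573, 0.405] pointing down, gripper open.
Joint ranges: [-2.96, 2.96], [-0.89, 2.26], [0.02, 2.5], [-1.34, 4.48], [0, 2.73], [-2.66, 2.66]. Speed limits (rad/s): [2.39, 2.39, 2.79, 3.14, 3.14, 3.14].

## Interface

Orientations are given as a rotation vector (axis times angle).
In Python, from plant import read_state, read_camera, camera_params, robot gives the robot as it stands.
- The arm moves only by the tool carry_out, never from a script. Its argument "targets" is a list of rows, each an object of numbers: "hand": the opening in per cent of the stroke, from 0 (shut) to 100 (fully open); "x", "y", "z": the shift along the tool's x, y, z in m; "ax", "ay", "az": the turn, a rotation vector about the tool's x, y, z in rad. In form: [{"hand": .., "x": .., "y": .., "z": .., "ax": .., "ay": .., "az": ..}, ...]. A call has 1 to 8 rows; each row is the pose to reach, as a shift and turn from the pose commanded when the call began, along the tool's axes at that moment; what a row does not reach only later rows make up. A row lasts 1/8 s, in which the tool goes at most 62.5 mm and 10.7 degrees, less where a joint would pass 70% of its speed; a pose out of reach is approached as far as the arm can. A call with a gripper value outside its range is refused whole. The fingers move at their own pace and stop on an object; "newtons" is the grip in N (left out, the last holds). Time passes only in rows, so rows that repeat a pose let the fingers close. It gives the time, the measured TCP pose, the force, the opening and the grip force at its end, in the units of the state.
- read_state(): the state, without advancing time (a new reading comes with each control period).
- read_camera(name): name is "scene" or "top"; returns (picture, depth): 400x640x3 uint8, blue, green, red; 400x640 float32, m along the optical axis (not along the pixel's ray), 0 where there is no reading.
- camera_params(name): a dict with "fx", "fy", "cx", "cy" (pixels), "position" and "rotation" of the camera in the world. Camera axes: x right, y up, looking along -z (the intrinsics and any distortion apply to the point x, -y, -z); pixel columns grow to the right and rows downward; lengths in m; the calibration is good to about 2 mm. A picture is of the moment at which its call begins. camera_params takes no time and is no camera call.
- robot.close_job(): hands the job in; it is judged then, once.
The state is a dict: "t": time; "q": joint angles; "dq": joint speeds; "joint_torque": joint torques, N m; "tool_pos": TCP position; "orientation": TCP orientation; "force": force on the tool from outside, world axes, zero at the start; "wrist_torque": the same for the moment, N m; "opening": finger opening in m; "gripper_force": force on a finger pad.
Only numpy, scipy, OpenCV 4.12 (cv2) and the standard library are available. Lean on these libraries where they do the work, as an engineer would, in place of code of your own. Each camera call takes 0.05 s, during which the arm holds its last target. There are 200 camera calls.

## Task

Tip the six stir bars out of the small plastic beaker into the wire basket that sits in the rinse tub, and stand the empty beaker upright on the bench again. Then swing up the basket's folded bail, lift the basket by it out of the tub without tipping it, and finish while still holding it by the bail a few centimetres clear above the tub, still and level, with all six bars in it, so that it can drip off. Leave the other things on the bench alone.

Things in the scene. Friction and masses are not known exactly. Their poses are not given: they have to be found in the camera images.
- beaker_center (a point): Centre, half-way up, of the small clear plastic beaker that stands upright on the bench: round, open, straight, 62 mm tall, 52 mm across outside, wall 2.5 mm, 60 g. z axis: out of the mouth. Its bottom is 31 mm below this point and its rim 31 mm above. The six stir bars lie in its lower half. It stands left of the centrifuge or in front of it, the tape roll at the other place.
- tub: Grey plastic rinse tub, fixed to the bench: an open box 116 mm (its x) by 144 mm (its y), 46 mm tall, 4 mm walls and floor; small lugs stand out 14 mm at the two y ends and a drain spigot 20 mm from its +x side. Origin: centre of the underside, on the bench; z up. It stands to the right of the centrifuge.
- mini_centrifuge: Fixed small centrifuge in the middle of the bench, 145 x 130 mm and 104 mm tall; origin: centre of its underside. Not to be used; keep clear of it. Fixed things up to 0.2 m tall (stirrer with flask, wash bottle, tube rack) stand beyond x 0.65 m and, right of y -0.50 m, beyond x 0.58 m. A wall bounds the bench on the left, at about y 0.36 m where x is 0.50 and y 0.32 m where x is 0.65.
- basket_mid (a point): Centre, half-way up, of the loose steel wire basket that sits in the tub with about 4 mm play in x and 8 mm in y each side: open box 100 mm (its x) by 120 mm (its y) by 52 mm tall, 3 mm walls and floor, 370 g with the bail. z axis: out of the mouth. Underside 26 mm below this point, rim 26 mm above (10 mm above the tub's rim while it sits in the tub).
- basket: The same basket; origin at the centre of its underside.
- bail_pivot (a point): Middle of the bail's hinge line: on the basket's mid-plane, 34 mm above point basket_mid (60 mm above the underside). The hinge line runs along the basket's y axis.
- bail (a joint): Hinge angle of the bail, rad: 0 = folded down on its stop towards the basket's -x side, leaning 1.13 rad from the basket's z axis; 1.13 = upright over the middle of the basket; up to 2.2 it leans to the other side. It turns freely with little friction and drops back when let go; the basket swings freely below it and hangs level when lifted by the bail held up.
- bail_grip (a point): Centre of the bail's grip: a black sleeve, round, 10 mm thick and 56 mm long, along the basket's y axis, 80 mm from the hinge line. The bail's steel wire arms, 4.4 mm thick, run from the sleeve to the two y ends of the basket. Folded, the sleeve lies about 98 mm above the bench, beside the tub, with free space all round it.
- bar_1: Stir bar 1 of six alike: white rod with round ends, 20 mm long, 9 mm thick, 10 g, slippery PTFE, in the beaker at first; its centre, x along the rod.
- bar_2: Stir bar 2 of six alike: white rod with round ends, 20 mm long, 9 mm thick, 10 g, slippery PTFE, in the beaker at first; its centre, x along the rod.
- bar_3: Stir bar 3 of six alike: white rod with round ends, 20 mm long, 9 mm thick, 10 g, slippery PTFE, in the beaker at first; its centre, x along the rod.
- bar_4: Stir bar 4 of six alike: white rod with round ends, 20 mm long, 9 mm thick, 10 g, slippery PTFE, in the beaker at first; its centre, x along the rod.
- bar_5: Stir bar 5 of six alike: white rod with round ends, 20 mm long, 9 mm thick, 10 g, slippery PTFE, in the beaker at first; its centre, x along the rod.
- bar_6: Stir bar 6 of six alike: white rod with round ends, 20 mm long, 9 mm thick, 10 g, slippery PTFE, in the beaker at first; its centre, x along the rod.
- tape_mid (a point): Bystander: ring of beige label tape lying flat, 98 mm across, 25 mm high; its centre.
- vial_mid (a point): Bystander: small capped glass vial, 19 mm across and 54 mm tall, standing; point half-way up.
- forceps_mid (a point): Bystander: steel forceps, 132 x 14 x 9 mm, lying on a fixed notebook; their middle.
There are look-alikes about, which are no part of the job. What is shaped like the basket but purple is not meant.

How it is judged:
By the outcome, as a careful person would: the job done as asked, in the order asked, and still so for the second after the job is handed in, while the arm keeps its last pose, push and grip.
It also fails if it takes over 67 s, if anything falls off the work surface, if the arm or the gripper's body presses on something with over 40 N, if the wrist force passes 120 N, or if a joint passes its speed limit or range.

## Working session

There is one attempt and no reset: what is moved stays moved. The work goes in short steps, Python scripts to look and compute and a tool call to move; the robot and the scene stay as the last step left them, time stands still between calls to the robot, and variables do not carry over. Pictures are saved under pics/ and viewed, at most 10 in all, crops included, and the job is handed in when it is done.

Besides the shell and the picture viewer there is one more tool, called after "Request:" in YAML: its name, and indented under it one key for each argument. carry_out: Moves the arm, as the interface text tells. Its arguments: {"type":"object","properties":{"targets":{"type":"array","items":{"type":"object","properties":{"hand":{"type":"number"},"x":{"type":"number"},"y":{"type":"number"},"z":{"type":"number"},"ax":{"type":"number"},"ay":{"type":"number"},"az":{"type":"number"}}}},"newtons":{"type":"number"}},"required":["targets"]}

```bash
mkdir -p pics; ls; python3 - <<'E'
from plant import *
import cv2,numpy as np
for n in("scene","top"):
    im,d=read_camera(n);cv2.imwrite(f"pics/{n}0.png",im);np.save(f"pics/{n}0.npy",d);print(n,camera_params(n))
print(read_state())
E
```

```text
pics
scene {'fx': 500.11035516647473, 'fy': 500.11035516647473, 'cx': 322.451048310562, 'cy': 198.71302252140836, 'position': array([ 0.11986287, -1.25257024,  1.24874022]), 'rotation': array([ 0.79253883, -0.11894362, -0.32004674])}
top {'fx': 501.31737288731244, 'fy': 501.31737288731244, 'cx': 324.5344843216516, 'cy': 198.079708627805, 'position': array([ 0.39257321, -0.14679074,  1.39325465]), 'rotation': array([ 0.08036824, -0.03575608, -1.57396474])}
{'t': 0.1, 'q': array([-1.35541793e+00,  1.31090545e-01,  1.48918314e+00, -2.68091245e-05,
        1.52298059e+00, -8.54347321e-02]), 'dq': array([-0.00074229, -0.00150928, -0.00209277, -0.0006826 ,  0.00024075,
       -0.00019225]), 'joint_torque': array([ 8.26875894e-04, -5.61340499e+01, -4.93096161e+01,  7.70504074e-02,
        2.90937623e-02, -2.98753355e-05]), 'tool_pos': array([ 0.17773052, -0.57285677,  0.40378215]), 'orientation': array([-3.10448684e+00, -4.70490444e-01,  2.11323014e-04]), 'force': array([0.29993264, 0.31860461, 0.47129799]), 'wrist_torque': array([ 0.03718099, -0.01080434, -0.01961048]), 'gripper_force': 0.0, 'opening': 0.09332310599577612}
```

View pics/top0.png

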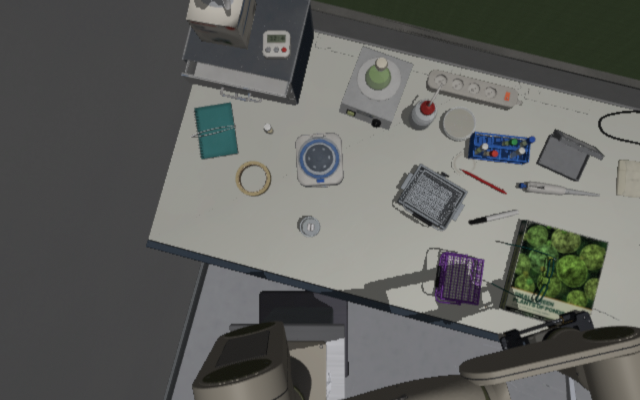

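View pics/scene0.png

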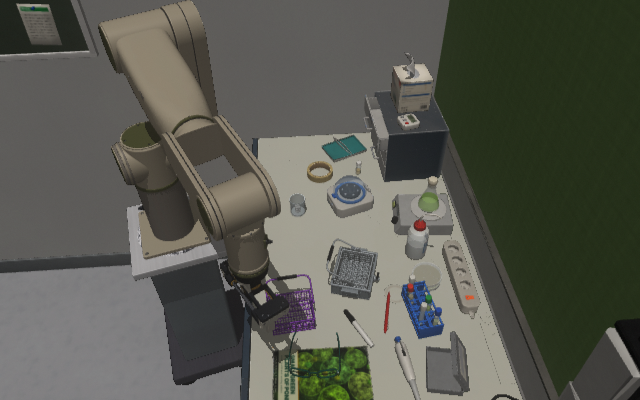

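The top view shows a clear beaker at (310,227), in front of the centrifuge (320,158), with the tape ring at (253,179). There are two basket shapes: grey in the tub at top (430,196) / scene (353,272), and purple at top (459,278) / scene (293,305). The grey one fits, being wire-coloured, in the tub and right of the centrifuge. I'll confirm it in an enlarged crop.

```bash
cat > h.py <<'E'
from plant import *
import cv2,numpy as np
from scipy.spatial.transform import Rotation as R
def ray(n,u,v):
    p=camera_params(n);d=np.array([(u-p['cx'])/p['fx'],-(v-p['cy'])/p['fy'],-1.])
    return np.array(p['position']),R.from_rotvec(p['rotation']).apply(d)
def onz(n,u,v,z):
    o,d=ray(n,u,v);return o+d*(z-o[2])/d[2]
def dep(n,u,v,D):
    o,d=ray(n,u,v);return o+d*D[int(round(v)),int(round(u))]
def proj(n,X):
    p=camera_params(n);c=R.from_rotvec(p['rotation']).inv().apply(np.array(X)-p['position'])
    return p['cx']-p['fx']*c[0]/c[2],p['cy']+p['fy']*c[1]/c[2]
def tri(u1,v1,u2,v2,a="top",b="scene"):
    o1,d1=ray(a,u1,v1);o2,d2=ray(b,u2,v2)
    s=np.linalg.lstsq(np.c_[d1,-d2],o2-o1,rcond=None)[0];A=o1+s[0]*d1;B=o2+s[1]*d2
    return (A+B)/2,np.linalg.norm(A-B)
def crop(n,im,x,y,w,h,k): return cv2.resize(im[y:y+h,x:x+w],None,fx=k,fy=k,interpolation=cv2.INTER_CUBIC)
E
python3 - <<'E'
from h import *
t=cv2.imread("pics/top0.png");s=cv2.imread("pics/scene0.png")
a=crop("t",t,380,150,100,75,4);b=crop("s",s,310,225,100,75,4);c=crop("t",t,285,205,50,75//2+1,8)[:300];d=crop("s",s,275,185,50,38,8)[:300]
cv2.imwrite("pics/c1.png",np.vstack([np.hstack([a,b]),np.hstack([c,d])]))
E
```

```text
(no output)
```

View pics/c1.png

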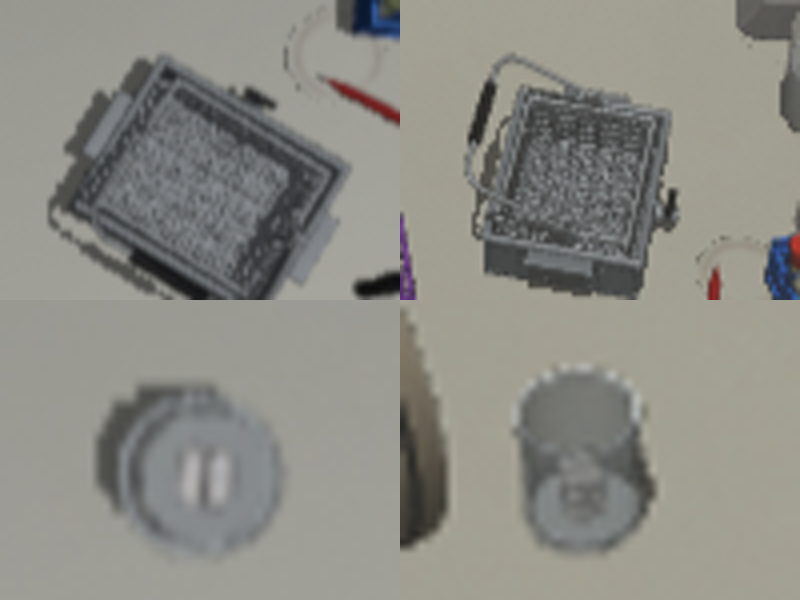

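Confirmed: the grey basket has its black sleeve on the near-left side (top about (423,219), scene about (331,252)). The beaker holds white bars at top (310.5,227).

```bash
python3 - <<'E'
from h import *
t=cv2.imread("pics/top0.png");s=cv2.imread("pics/scene0.png");D=np.load("pics/top0.npy");S=np.load("pics/scene0.npy")
def cloud(n,D,x0,y0,x1,y1):
    v,u=np.mgrid[y0:y1,x0:x1];p=camera_params(n);u=u.ravel();v=v.ravel()
    d=np.c_[(u-p['cx'])/p['fx'],-(v-p['cy'])/p['fy'],-np.ones(len(u))]
    z=D[y0:y1,x0:x1].ravel();k=z>0
    return (p['position']+R.from_rotvec(p['rotation']).apply(d)*z[:,None])[k],np.c_[u,v][k]
for n,Z,b in(("top",D,(370,140,490,245)),("scene",S,(310,220,400,305))):
    P,uv=cloud(n,Z,*b)
    for lo,hi in((.035,.05),(.05,.064),(.035,.064)):
        k=(P[:,2]>lo)&(P[:,2]<hi);r=cv2.minAreaRect(P[k,:2].astype(np.float32));print(n,lo,k.sum(),r)
    k=(P[:,2]>.07);print("high",k.sum(),P[k].round(3)[::max(1,k.sum()//15)].tolist())
for n,im,b in(("top",t,(395,205,450,235)),("scene",s,(315,230,345,265))):
    x0,y0,x1,y1=b;m=(im[y0:y1,x0:x1].max(2)<45).astype(np.uint8)
    c=max(cv2.findContours(m,0,1,offset=(x0,y0))[0],key=cv2.contourArea);print(n,cv2.contourArea(c),cv2.minAreaRect(c))
for n,Z,b in(("top",D,(285,205,335,250)),("scene",S,(275,185,325,225))):
    P,uv=cloud(n,Z,*b);k=(P[:,2]>.015)&(P[:,2]<.08);c,r=cv2.minEnclosingCircle(P[k,:2].astype(np.float32));print(n,"beaker",k.sum(),c,r,P[k,2].max())
    k=(P[:,2]>.05)&(P[:,2]<.08);
    if k.sum()>5:print(cv2.minEnclosingCircle(P[k,:2].astype(np.float32)),k.sum())
q=lambda x,y,X,Y:(X+(x+.5)/8-.5,Y+(y+.5)/8-.5)
print(onz("top",*q(203,472,285,205),.062),onz("scene",*q(178,118,275,185),.062),onz("scene",*q(183,208,275,185),.0))
E
```

```text
top 0.035 763 ((0.5566665530204773, -0.43615949153900146), (0.17285026609897614, 0.2660699784755707), 58.13423156738281)
top 0.05 375 ((0.5491105914115906, -0.43100547790527344), (0.14669275283813477, 0.24917981028556824), 57.83479309082031)
top 0.035 1138 ((0.5566510558128357, -0.43571704626083374), (0.1728215366601944, 0.2661709785461426), 58.40755844116211)
high 277 [[0.625, -0.518, 0.108], [0.62, -0.528, 0.107], [0.615, -0.529, 0.106], [0.612, -0.519, 0.076], [0.521, -0.345, 0.075], [0.493, -0.321, 0.092], [0.467, -0.315, 0.101], [0.455, -0.446, 0.071], [0.447, -0.443, 0.071], [0.442, -0.443, 0.075], [0.436, -0.438, 0.081], [0.431, -0.433, 0.081], [0.426, -0.43, 0.082], [0.42, -0.429, 0.089], [0.413, -0.394, 0.096], [0.405, -0.4, 0.1]]
scene 0.035 538 ((0.5292260050773621, -0.3666827380657196), (0.40981826186180115, 0.15090760588645935), 43.73950958251953)
scene 0.05 298 ((0.5216273665428162, -0.3777344822883606), (0.41581451892852783, 0.14402933418750763), 42.16901397705078)
scene 0.035 836 ((0.5238897800445557, -0.37178927659988403), (0.42459022998809814, 0.15090760588645935), 
[... 376 characters left out ...]
0.084], [0.345, -0.449, 0.08]]
top 47.5 ((422.0787048339844, 218.67416381835938), (20.775959014892578, 3.391993522644043), 32.0053825378418)
scene 8.5 ((329.9339599609375, 252.9811248779297), (1.5109659433364868, 12.63716983795166), 15.945395469665527)
top beaker 165 (0.414620041847229, -0.068732351064682) 0.027435438707470894 0.0680996728348171
((0.414620041847229, -0.068732351064682), 0.027435438707470894) 102
scene beaker 280 (0.4203837215900421, -0.06721441447734833) 0.03334217891097069 0.07191260465872684
((0.41636374592781067, -0.06739772856235504), 0.03133825585246086) 105
[ 0.31803772 -0.07004106  0.062     ] [ 0.41742845 -0.07026304  0.062     ] [ 0.41864001 -0.06308909  0.        ]
```

```bash
python3 - <<'E'
from h import *
D=np.load("pics/top0.npy");t=cv2.imread("pics/top0.png")
# sleeve axis ends from top rect on z=.098
c=np.array([422.08,218.67]);a=np.deg2rad(32.0);e=np.array([np.cos(a),np.sin(a)])*10.4
A=onz("top",*(c-e),.1);B=onz("top",*(c+e),.1);M=onz("top",*c,.1);y=(A-B)[:2];print(A,B,M,np.linalg.norm(y))
print("tri",tri(*c,329.93,252.98))
print("yaw",np.degrees(np.arctan2(-y[0],y[1])))
y/=np.linalg.norm(y);x=np.array([y[1],-y[0]]);C=M[:2]+.0724*x;print("basket from sleeve",C)
v,u=np.mgrid[140:245,370:490];
P=np.array([dep("top",i,j,D) for i,j in zip(u.ravel(),v.ravel())])
for yaw in(-30,-29,-28,-27,-26,-25):
    w=np.deg2rad(yaw);L=(P[:,:2]-C)@np.array([[np.cos(w),-np.sin(w)],[np.sin(w),np.cos(w)]])
    k=(P[:,2]>.05)&(P[:,2]<.075)&(abs(L)<[.062,.075]).all(1)
    hx=np.histogram(L[k,0],np.arange(-.064,.0641,.004))[0];hy=np.histogram(L[k,1],np.arange(-.076,.0761,.004))[0]
    print(yaw,hx.tolist(),hy.tolist())
print("beaker",onz("top",285+203.5/8-.5,205+172.5/8-.5,.062))
cv2.imwrite("pics/c2.png",crop("t",t,385,155,90,75,8))
E
```

```text
[ 0.44839249 -0.33811583  0.1       ] [ 0.41994461 -0.38265338  0.1       ] [ 0.43414998 -0.36041367  0.1       ] 0.05284765515918913
tri (array([ 0.43385658, -0.36012639,  0.10133343]), np.float64(0.0005173255012457911))
yaw -32.56796946664924
basket from sleeve [ 0.49516533 -0.39938657]Traceback (most recent call last):
  File "<stdin>", line 10, in <module>
  File "h.py", line 10, in dep
    o,d=ray(n,u,v);return o+d*D[int(round(v)),int(round(u))]
        ~~~^^^^^^^
  File "h.py", line 5, in ray
    p=camera_params(n);d=np.array([(u-p['cx'])/p['fx'],-(v-p['cy'])/p['fy'],-1.])
ValueError: time passes only in moves, steps and waits
```

```bash
cat >> h.py <<'E'
_c={n:camera_params(n) for n in("top","scene")}
camera_params=lambda n:_c[n]
E
python3 - <<'E'
from h import *
D=np.load("pics/top0.npy");t=cv2.imread("pics/top0.png")
C=np.array([.4952,-.3994])
v,u=np.mgrid[140:245,370:490]
P=np.array([dep("top",i,j,D) for i,j in zip(u.ravel(),v.ravel())])
for yaw in(-34,-32,-30,-28,-26):
    w=np.deg2rad(yaw);L=(P[:,:2]-C)@np.array([[np.cos(w),-np.sin(w)],[np.sin(w),np.cos(w)]])
    k=(P[:,2]>.05)&(P[:,2]<.075)&(abs(L)<[.068,.08]).all(1)
    print(yaw,np.histogram(L[k,0],np.arange(-.068,.0681,.004))[0].tolist(),np.histogram(L[k,1],np.arange(-.08,.0801,.004))[0].tolist())
print("beaker",onz("top",285+203.5/8-.5,205+172.5/8-.5,.062))
cv2.imwrite("pics/c2.png",crop("t",t,385,155,90,75,8))
E
```

```text
-34 [0, 6, 20, 30, 62, 5, 4, 5, 6, 6, 7, 8, 9, 13, 14, 12, 13, 9, 7, 6, 6, 5, 5, 9, 6, 6, 4, 13, 65, 12, 8, 7, 0, 0] [0, 0, 10, 13, 21, 65, 9, 9, 5, 8, 6, 7, 5, 9, 7, 8, 6, 7, 6, 8, 9, 5, 7, 3, 9, 5, 7, 5, 6, 8, 6, 8, 8, 10, 43, 18, 8, 4, 9, 1]
-32 [0, 5, 25, 27, 61, 7, 3, 5, 5, 5, 7, 12, 9, 12, 11, 14, 12, 10, 7, 5, 6, 4, 7, 4, 10, 5, 6, 13, 71, 4, 10, 6, 0, 0] [0, 0, 9, 12, 23, 63, 10, 9, 6, 4, 11, 5, 9, 5, 8, 7, 8, 6, 7, 7, 6, 9, 6, 5, 6, 4, 7, 7, 8, 6, 4, 9, 8, 12, 46, 13, 8, 4, 11, 0]
-30 [0, 6, 22, 32, 53, 11, 4, 5, 5, 7, 8, 9, 10, 11, 12, 14, 11, 10, 7, 5, 4, 6, 6, 6, 8, 8, 4, 22, 51, 16, 11, 4, 0, 0] [0, 1, 11, 8, 27, 55, 16, 6, 7, 7, 10, 5, 6, 5, 11, 5, 9, 5, 7, 6, 8, 8, 7, 6, 4, 6, 5, 8, 9, 5, 5, 6, 9, 16, 38, 18, 7, 6, 8, 2]
-28 [1, 8, 22, 35, 39, 19, 6, 3, 5, 7, 10, 8, 10, 11, 15, 11, 6, 12, 8, 8, 2, 6, 6, 8, 5, 9, 7, 30, 32, 24, 9, 5, 1, 0] [0, 2, 11, 4, 32, 43, 25, 6, 7, 9, 5, 9, 7, 7, 5, 10, 6, 7, 5, 8, 6, 8, 7, 6, 4, 7, 4, 9, 8, 6, 6, 5, 9, 17, 32, 22, 8, 6, 8, 2]
-26 [2, 11, 22, 34, 27, 23, 9, 4, 7, 9, 6, 9, 10, 12, 11, 12, 10, 9, 8, 5, 6, 5, 6, 7, 6, 6, 20, 23, 26, 28, 9, 3, 2, 0] [0, 4, 7, 6, 33, 35, 27, 11, 7, 8, 7, 9, 5, 7, 5, 10, 6, 8, 4, 7, 7, 7, 10, 5, 5, 3, 8, 8, 7, 7, 6, 5, 10, 21, 26, 23, 9, 6, 5, 3]
beaker [ 0.41692031 -0.07012618  0.062     ]
```

View pics/c2.png

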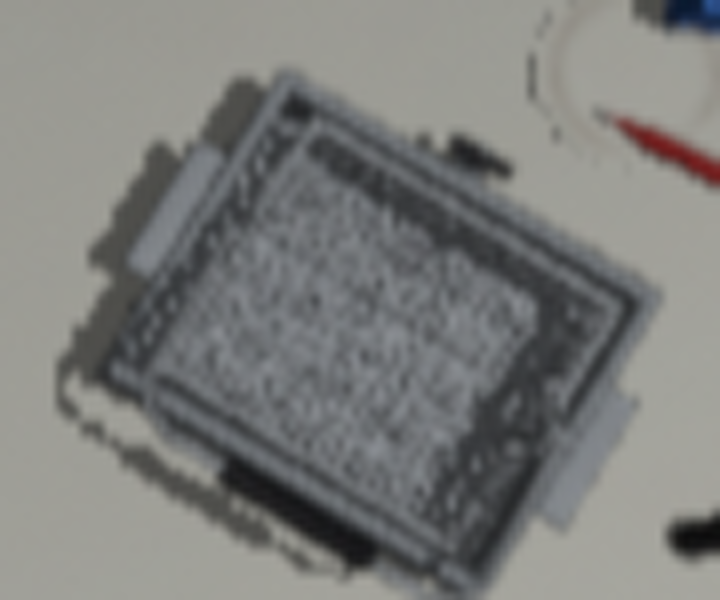

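Request:
carry_out:
  targets:
    - {"hand":100,"x":0.01,"ax":0.15}
    - {"hand":100,"x":0.03,"ax":0.32}
    - {"hand":100,"x":0.05,"ax":0.49}
    - {"hand":100,"x":0.07,"ax":0.66}

```text
schema error: expected keys hand, x, y, z, ax, ay, az
```

```bash
python3 - <<'E'
from h import *
import json
s=read_state();print({k:np.round(s[k],4).tolist() for k in("t","q","tool_pos","orientation")})
q=s['q'];o=R.from_rotvec(s['orientation'])
for s4 in(1,-1):
  for s6 in(1,-1):
    m=R.from_euler('ZYZYZ',[q[0],q[1]+q[2],s4*q[3],q[4],s6*q[5]]);print(s4,s6,(m.inv()*o).as_rotvec().round(3))
b=[-1.35541793e+00,  1.31090545e-01,  1.48918314e+00,0,1.52298059,-8.54347321e-02]
print((R.from_euler('ZYZYZ',[b[0],b[1]+b[2],0,b[4],b[5]]).inv()*R.from_rotvec([-3.10448684e+00, -4.70490444e-01,0])).as_rotvec())
E
```

```text
{'t': 0.1, 'q': [-1.3554, 0.1311, 1.4892, -0.0, 1.523, -0.0854], 'tool_pos': [0.1777, -0.5729, 0.4038], 'orientation': [-3.1045, -0.4705, 0.0002]}Traceback (most recent call last):
  File "<stdin>", line 7, in <module>
  File "scipy/spatial/transform/_rotation.pyx", line 1413, in scipy.spatial.transform._rotation.Rotation.from_euler
ValueError: Expected axis specification to be a non-empty string of upto 3 characters, got ZYZYZ
```

Request:
carry_out:
  targets:
    - {"hand":100,"x":0.01,"y":0,"z":0,"ax":0.15,"ay":0,"az":0}
    - {"hand":100,"x":0.03,"y":0,"z":0,"ax":0.32,"ay":0,"az":0}
    - {"hand":100,"x":0.05,"y":0,"z":0,"ax":0.49,"ay":0,"az":0}
    - {"hand":100,"x":0.07,"y":0,"z":0,"ax":0.66,"ay":0,"az":0}

```text
t: 0.6
tool_pos: [0.2452, -0.5522, 0.4046]
orientation: [-2.452, -0.372, 0.129]
force: [-0.5, 0.6, -0.9]
opening: 0.093
gripper_force: 0.0
```

```bash
cat >> h.py <<'E'
E_=lambda a,t:R.from_euler(a,t)
def rot(q,s4=1,s6=1,off=0): return E_('z',q[0])*E_('y',q[1]+q[2])*E_('z',s4*q[3])*E_('y',q[4])*E_('z',s6*q[5]+off)
E
python3 - <<'E'
from h import *
s=read_state();print({k:np.round(s[k],5).tolist() for k in("t","q","tool_pos","orientation")})
q=s['q'];o=R.from_rotvec(s['orientation'])
b=[-1.35541793e+00,  1.31090545e-01,  1.48918314e+00,0,1.52298059,-8.54347321e-02]
for s4 in(1,-1):
  for s6 in(1,-1):
    print(s4,s6,(rot(q,s4,s6).inv()*o).as_rotvec().round(3),(rot(b,s4,s6).inv()*R.from_rotvec([-3.10448684e+00, -4.70490444e-01,0])).as_rotvec().round(3))
E
```

```text
{'t': 0.6, 'q': [-1.24297, 0.48011, 1.14291, 0.02005, 2.1841, 0.033], 'tool_pos': [0.2452, -0.55221, 0.40458], 'orientation': [-2.45232, -0.37151, 0.12894]}
1 1 [-0.    -0.     1.571] [-0.     0.     1.571]
1 -1 [-0.    -0.     1.637] [-0.   0.   1.4]
-1 1 [-0.025  0.027  1.548] [-0.     0.     1.571]
-1 -1 [-0.026  0.026  1.614] [-0.   0.   1.4]
```

Request:
carry_out:
  targets:
    - {"hand":100,"x":0.04,"y":0,"z":0,"ax":0,"ay":0.15,"az":0}
    - {"hand":100,"x":0.08,"y":0,"z":0,"ax":0,"ay":0.3,"az":0}
    - {"hand":100,"x":0.12,"y":0,"z":0,"ax":0,"ay":0.45,"az":0}
    - {"hand":100,"x":0.14,"y":0,"z":0,"ax":0,"ay":0.55,"az":0}

```text
t: 1.1
tool_pos: [0.3799, -0.5102, 0.4042]
orientation: [-2.367, -0.127, -0.542]
force: [-0.2, 1.1, 0.7]
opening: 0.0932
gripper_force: 0.0
```

```bash
python3 - <<'E'
from h import *
s=read_state();print({k:np.round(s[k],5).tolist() for k in("t","q","tool_pos","orientation")},s['dq'].round(3))
E
```

```text
{'t': 1.1, 'q': [-1.18497, 0.45551, 1.21616, 0.67135, 1.98911, 0.39285], 'tool_pos': [0.37989, -0.51018, 0.40416], 'orientation': [-2.36687, -0.12669, -0.54178]} [ 0.029 -0.08   0.213  0.774 -0.411  0.289]
```

Request:
carry_out:
  targets:
    - {"hand":100,"x":0,"y":0,"z":0.04,"ax":0,"ay":0,"az":0}
    - {"hand":100,"x":0.0,"y":0,"z":0.06,"ax":0,"ay":0,"az":0}
    - {"hand":100,"x":0.0,"y":0,"z":0.06,"ax":0,"ay":0,"az":0}

```text
t: 1.48
tool_pos: [0.3993, -0.4704, 0.3626]
orientation: [-2.367, -0.128, -0.535]
force: [-0.4, -0.1, -0.3]
opening: 0.0931
gripper_force: 0.0
```

```bash
python3 - <<'E'
from h import *
s=read_state();print({k:np.round(s[k],5).tolist() for k in("t","q","tool_pos","orientation")},s['dq'].round(3))
E
```

```text
{'t': 1.475, 'q': [-1.13542, 0.41638, 1.34347, 0.66778, 1.89301, 0.37504], 'tool_pos': [0.39926, -0.47045, 0.36257], 'orientation': [-2.36669, -0.12797, -0.53488]} [-0.021 -0.006 -0.052  0.     0.02   0.003]
```

```bash
cat > ik.py <<'E'
from h import *
from scipy.optimize import least_squares
QS=[[-1.35541793,.131090545,1.48918314,0,1.52298059,-.0854347321],[-1.24297,.48011,1.14291,.02005,2.1841,.033],[-1.18497,.45551,1.21616,.67135,1.98911,.39285],[-1.13542,.41638,1.34347,.66778,1.89301,.37504]]
PS=[[.17773052,-.57285677,.40378215],[.2452,-.55221,.40458],[.37989,-.51018,.40416],[.39926,-.47045,.36257]]
def cols(q):
    z=E_('z',q[0]);a=z*E_('y',q[1]);b=z*E_('y',q[1]+q[2])
    return np.c_[z.apply([1,0,0]),[0,0,1],a.apply([0,0,1]),b.apply([1,0,0]),b.apply([0,0,1]),rot(q,1,1,np.pi/2).apply([0,0,1])]
K,res,rk,_=np.linalg.lstsq(np.vstack([cols(q) for q in QS]),np.hstack(PS),rcond=1e-6)
lo=np.array([-2.96,-.89,.02,-1.34,0,-2.66]);hi=np.array([2.96,2.26,2.5,4.48,2.73,2.66])
def fk(q): return cols(q)@K,rot(q,1,1,np.pi/2)
rng=np.random.default_rng(0)
def ik(p,Rt,q0=None,n=12):
    best=None
    def f(q):
        P,r=fk(q);return np.r_[(P-p)*5,(r.inv()*Rt).as_rotvec()]
    st=[q0] if q0 is not None else [np.r_[np.arctan2(p[1],p[0]),.5,1.3,a,b,c] for a in(-1,.5,1.5,2.5,4) for b in (.8,2) for c in(-1.5,0,1.5)]
    for s in st:
        r=least_squares(f,np.clip(s,lo+.02,hi-.02),bounds=(lo+.02,hi-.02),max_nfev=60)
        if best is None or r.cost<best.cost: best=r
        if best.cost<1e-8: break
    return best.x,np.sqrt(2*best.cost)
def tool(az,pitch,roll=0):
    """z along heading az (deg), pitch below horizontal; tool y horizontal; then roll about tool z"""
    a,p=np.radians([az,pitch]);z=np.array([np.cos(a)*np.cos(p),np.sin(a)*np.cos(p),-np.sin(p)]);y=np.array([-np.sin(a),np.cos(a),0])
    return R.from_matrix(np.c_[np.cross(y,z),y,z])*E_('z',np.radians(roll))
E
python3 - <<'E'
from ik import *
print(K.round(4),res,rk)
B=np.array([.416,-.0695,.036]);C=np.array([.4935,-.398,.14])
for az in range(-120,150,30):
  for p in(20,35):
    row=[]
    for flip in(0,180):
      Rt=tool(az,p,flip);x,c=ik(B-Rt.apply([0,0,.167]),Rt);row.append((round(c,3),x.round(2).tolist() if c<.01 else ''))
    print("grasp",az,p,row)
E
```

```text
[-0.1382  0.2741  0.5294  0.0849  0.6712  0.2798] [0.00517503] 6
grasp -120 20 [(np.float64(0.0), [0.44, 0.73, 1.5, -0.62, 1.98, 1.06]), (np.float64(0.0), [0.44, 0.73, 1.5, -0.62, 1.98, -2.08])]
grasp -120 35 [(np.float64(0.0), [0.39, 0.54, 1.61, -0.54, 1.8, 1.02]), (np.float64(0.0), [0.39, 0.54, 1.61, -0.54, 1.8, -2.12])]
grasp -90 20 [(np.float64(0.0), [0.7, 0.54, 1.82, -0.82, 1.75, 1.0]), (np.float64(0.0), [0.7, 0.54, 1.82, -0.82, 1.75, -2.15])]
grasp -90 35 [(np.float64(0.0), [0.62, 0.33, 1.9, -0.73, 1.59, 0.88]), (np.float64(0.0), [0.62, 0.33, 1.9, -0.73, 1.59, -2.27])]
grasp -60 20 [(np.float64(0.0), [0.96, 0.31, 2.19, -1.02, 1.53, 1.0]), (np.float64(0.0), [0.96, 0.31, 2.19, -1.02, 1.53, -2.14])]
grasp -60 35 [(np.float64(0.0), [0.82, 0.06, 2.24, -0.93, 1.36, 0.75]), (np.float64(0.0), [0.82, 0.06, 2.24, -0.93, 1.36, -2.39])]
grasp -30 20 [(np.float64(0.143), ''), (np.float64(0.143), '')]
grasp -30 35 [(np.float64(0.175), ''), (np.float64(0.175), '')]
grasp 0 20 [(np.float64(0.364), ''), (np.float64(0.364), '')]
grasp 0 35 [(np.float64(0.387), ''), (np.float64(0.37), '')]
grasp 
[... 326 characters left out ...]
.float64(0.0), [-1.13, 0.46, 1.95, 0.89, 1.67, -0.99])]
grasp 60 35 [(np.float64(0.0), [-1.03, 0.25, 2.02, 0.8, 1.51, 2.31]), (np.float64(0.0), [-1.03, 0.25, 2.02, 0.8, 1.51, -0.83])]
grasp 90 20 [(np.float64(0.0), [-0.87, 0.67, 1.62, 0.7, 1.9, 2.12]), (np.float64(0.0), [-0.87, 0.67, 1.62, 0.7, 1.9, -1.03])]
grasp 90 35 [(np.float64(0.0), [-0.81, 0.47, 1.71, 0.61, 1.73, 2.18]), (np.float64(0.0), [-0.81, 0.47, 1.71, 0.61, 1.73, -0.96])]
grasp 120 20 [(np.float64(0.0), [-0.61, 0.83, 1.34, 0.49, 2.11, 2.0]), (np.float64(0.0), [-0.61, 0.83, 1.34, 0.49, 2.11, -1.14])]
grasp 120 35 [(np.float64(0.0), [-0.57, 0.63, 1.46, 0.41, 1.92, 2.01]), (np.float64(0.0), [-0.57, 0.63, 1.46, 0.41, 1.92, -1.14])]
```

```bash
sed -i 's/return np.c_\[z.apply(\[1,0,0\]),/return np.c_[z.apply([1,0,0]),z.apply([0,1,0]),/' ik.py
python3 - <<'E'
from ik import *
print(K.round(4),res,rk)
B=np.array([.416,-.0695,.036]);C=np.array([.4935,-.398,.14])
for az in (-90,-60,60,90,120):
  for p in(20,35):
    Rt=tool(az,p,0);x,c=ik(B-Rt.apply([0,0,.167]),Rt);print("grasp",az,p,c.round(3),x.round(2).tolist())
for az in (-120,-90,-60,-30,0,30,60,90,120):
    for roll in(0,150,-150,180):
        Rt=tool(az,15,roll);x,c=ik(C-Rt.apply([0,0,.167]),Rt);
        if c<.01:print("pour",az,roll,c.round(3),x.round(2).tolist())
E
```

```text
[0.     0.0512 0.3181 0.3691 0.0616 0.5534 0.1914] [3.7712873e-11] 7
grasp -90 20 0.0 [0.47, 0.56, 1.91, -1.0, 1.57, 0.98]
grasp -90 35 0.0 [0.39, 0.31, 2.02, -0.88, 1.39, 0.82]
grasp -60 20 0.025 [0.58, 0.3, 2.32, -1.32, 1.3, 1.02]
grasp -60 35 0.0 [0.44, -0.03, 2.42, -1.17, 1.09, 0.69]
grasp 60 20 0.0 [-1.09, 0.47, 2.06, 0.92, 1.58, 2.08]
grasp 60 35 0.0 [-1.0, 0.2, 2.16, 0.83, 1.42, 2.25]
grasp 90 20 0.0 [-0.86, 0.7, 1.67, 0.68, 1.82, 2.06]
grasp 90 35 0.0 [-0.81, 0.47, 1.8, 0.6, 1.65, 2.13]
grasp 120 20 0.0 [-0.63, 0.9, 1.34, 0.45, 2.05, 1.94]
grasp 120 35 0.0 [-0.6, 0.67, 1.51, 0.38, 1.85, 1.95]
pour -120 0 0.0 [-0.22, 0.73, 1.43, -1.18, 1.66, 0.65]
pour -120 -150 0.0 [-0.22, 0.73, 1.43, -1.18, 1.66, -1.97]
pour -120 180 0.0 [-0.22, 0.73, 1.43, -1.18, 1.66, -2.49]
pour -60 0 0.0 [-0.45, 0.03, 2.39, 4.05, 0.76, 1.0]
pour -60 -150 0.0 [-0.45, 0.03, 2.39, 4.05, 0.76, -1.62]
pour -60 180 0.0 [-0.45, 0.03, 2.39, 4.05, 0.76, -2.14]
pour 0 0 0.0 [-1.34, 0.23, 2.15, 1.55, 1.22, 2.36]
pour 0 150 0.0 [-1.34, 0.23, 2.15, 1.55, 1.22, -1.3]
pour 0 -150 0.0 [-1.34, 0.23, 2.15, 1.55, 1.22, -0.26]
pour 0 180 0.0 [-1.34, 0.23, 2.15, 1.55, 1.22, -0.78]
pour 30 0 0.0 [-1.33, 0.59, 1.65, 1.19, 1.62, 2.42]
pour 30 150 0.0 [-1.33, 0.59, 1.65, 1.19, 1.62, -1.24]
pour 30 -150 0.0 [-1.33, 0.59, 1.65, 1.19, 1.62, -0.19]
pour 30 180 0.0 [-1.33, 0.59, 1.65, 1.19, 1.62, -0.72]
pour 60 0 0.0 [-1.21, 0.94, 1.09, 0.98, 2.02, 2.45]
pour 60 150 0.0 [-1.21, 0.94, 1.09, 0.98, 2.02, -1.22]
pour 60 -150 0.0 [-1.21, 0.94, 1.09, 0.98, 2.02, -0.17]
pour 60 180 0.0 [-1.21, 0.94, 1.09, 0.98, 2.02, -0.69]
pour 90 0 0.0 [-1.04, 1.35, 0.41, 0.87, 2.45, 2.46]
pour 90 150 0.0 [-1.04, 1.35, 0.41, 0.87, 2.45, -1.21]
pour 90 -150 0.0 [-1.04, 1.35, 0.41, 0.87, 2.45, -0.16]
pour 90 180 0.0 [-1.04, 1.35, 0.41, 0.87, 2.45, -0.69]
```

```bash
cat >> ik.py <<'E'
def rows(P1,R1,n,hand,q=None,T0=None):
    """print n rows from the present pose to (P1,R1), straight line + slerp"""
    s=read_state();P0,R0=(s['tool_pos'],R.from_rotvec(s['orientation'])) if T0 is None else T0
    w=(R0.inv()*R1).as_rotvec();qq=s['q'] if q is None else q;mx=0;out=[]
    for i in range(1,n+1):
        f=i/n;q2,c=ik(P0+f*(P1-P0),R0*R.from_rotvec(f*w),qq);mx=max(mx,np.abs((q2-qq)*8/np.array([2.39,2.39,2.79,3.14,3.14,3.14])).max());qq=q2
        v=np.r_[R0.inv().apply(P1-P0)*f,f*w].round(4);out.append(v)
        print(i,v.tolist(),"err" if c>.003 else "")
    print("speed frac",mx.round(2),"q",qq.round(2).tolist(),"dist",np.linalg.norm(P1-P0).round(3),"ang",np.linalg.norm(w).round(2))
    return (P1,R1),qq
def gp(G,Rt): return np.array(G)-Rt.apply([0,0,.167])
E
python3 - <<'E'
from ik import *
B=np.array([.416,-.0695,.038]);Rg=tool(60,20)
d=Rg.apply([0,0,1])
print("purple",onz("top",459,278,.05),onz("top",423,270,.08))
T,q=rows(gp(B-.11*d+[0,0,.01],Rg),Rg,13,100)
T,q=rows(gp(B,Rg),Rg,4,100,q,T)
Rp=tool(57.5,35,-180);bx=np.array([.843,-.537,0]);by=np.array([.537,.843,0])
C=np.array([.4935,-.398,0])
for r in(0,-90,-180):
    Rp=tool(57.5,35,r);G=C+.025*bx+.01*by+[0,0,.12];x,c=ik(gp(G,Rp),Rp);print(r,x.round(2),c)
E
```

```text
purple [ 0.27900613 -0.46281105  0.05      ] [ 0.30209973 -0.36378919  0.08      ]
1 [-0.0156, -0.0018, 0.0172, 0.0339, -0.0142, 0.1653] 
2 [-0.0312, -0.0036, 0.0345, 0.0678, -0.0284, 0.3306] 
3 [-0.0468, -0.0053, 0.0517, 0.1018, -0.0425, 0.496] 
4 [-0.0625, -0.0071, 0.069, 0.1357, -0.0567, 0.6613] 
5 [-0.0781, -0.0089, 0.0862, 0.1696, -0.0709, 0.8266] 
6 [-0.0937, -0.0107, 0.1035, 0.2035, -0.0851, 0.9919] 
7 [-0.1093, -0.0125, 0.1207, 0.2374, -0.0992, 1.1573] 
8 [-0.1249, -0.0143, 0.1379, 0.2714, -0.1134, 1.3226] 
9 [-0.1405, -0.016, 0.1552, 0.3053, -0.1276, 1.4879] 
10 [-0.1562, -0.0178, 0.1724, 0.3392, -0.1418, 1.6532] 
11 [-0.1718, -0.0196, 0.1897, 0.3731, -0.1559, 1.8186] 
12 [-0.1874, -0.0214, 0.2069, 0.4071, -0.1701, 1.9839] 
13 [-0.203, -0.0232, 0.2242, 0.441, -0.1843, 2.1492] 
speed frac 0.35 q [-1.27, 0.43, 1.96, 0.78, 1.76, 2.11] dist 0.303 ang 2.2
1 [0.0023, -0.0, 0.0284, 0.0, 0.0, 0.0] 
2 [0.0047, -0.0, 0.0567, 0.0, 0.0, 0.0] 
3 [0.007, -0.0, 0.0851, 0.0, 0.0, 0.0] 
4 [0.0094, -0.0, 0.1134, 0.0, 0.0, 0.0] 
speed frac 0.16 q [-1.09, 0.47, 2.06, 0.92, 1.58, 2.08] dist 0.114 ang 0.0
0 [-1.13  0.75  1.2   0.78  1.77  2.5 ] 2.5803711639242685e-09
-90 [-1.13  0.75  1.2   0.78  1.77  0.93] 1.281273852303121e-15
-180 [-1.13  0.75  1.2   0.78  1.77 -0.64] 1.8044566139686759e-09
```

Request:
carry_out:
  targets:
    - {"hand":100,"x":-0.008,"y":-0.001,"z":0.008,"ax":0.034,"ay":-0.014,"az":0.165}
    - {"hand":100,"x":-0.016,"y":-0.002,"z":0.017,"ax":0.068,"ay":-0.028,"az":0.331}
    - {"hand":100,"x":-0.024,"y":-0.003,"z":0.025,"ax":0.102,"ay":-0.043,"az":0.496}
    - {"hand":100,"x":-0.031,"y":-0.004,"z":0.034,"ax":0.136,"ay":-0.057,"az":0.661}
    - {"hand":100,"x":-0.039,"y":-0.005,"z":0.043,"ax":0.17,"ay":-0.071,"az":0.827}
    - {"hand":100,"x":-0.047,"y":-0.006,"z":0.051,"ax":0.204,"ay":-0.085,"az":0.992}
    - {"hand":100,"x":-0.055,"y":-0.006,"z":0.06,"ax":0.237,"ay":-0.099,"az":1.157}
    - {"hand":100,"x":-0.062,"y":-0.007,"z":0.069,"ax":0.271,"ay":-0.113,"az":1.323}

```text
t: 2.48
tool_pos: [0.3643, -0.4188, 0.2971]
orientation: [-1.705, 1.153, 0.254]
force: [0.9, -0.2, 0.4]
opening: 0.0927
gripper_force: 0.0
```

```bash
python3 - <<'E'
from ik import *
B=np.array([.416,-.0695,.038]);Rg=tool(60,20);d=Rg.apply([0,0,1])
T,q=rows(gp(B-.11*d+[0,0,.01],Rg),Rg,6,100)
E
```

```text
1 [-0.0022, 0.0257, 0.0244, 0.0277, -0.0125, 0.1373] 
2 [-0.0044, 0.0514, 0.0487, 0.0554, -0.025, 0.2746] 
3 [-0.0066, 0.0771, 0.0731, 0.0832, -0.0375, 0.4118] 
4 [-0.0088, 0.1028, 0.0974, 0.1109, -0.05, 0.5491] 
5 [-0.011, 0.1285, 0.1218, 0.1386, -0.0625, 0.6864] 
6 [-0.0132, 0.1542, 0.1462, 0.1663, -0.075, 0.8237] 
speed frac 0.24 q [-1.27, 0.43, 1.96, 0.78, 1.76, 2.11] dist 0.213 ang 0.84
```

Request:
carry_out:
  targets:
    - {"hand":100,"x":-0.002,"y":0.0257,"z":0.0244,"ax":0.0277,"ay":-0.0125,"az":0.137}
    - {"hand":100,"x":-0.0044,"y":0.0514,"z":0.0487,"ax":0.0554,"ay":-0.025,"az":0.275}
    - {"hand":100,"x":-0.0066,"y":0.077,"z":0.073,"ax":0.083,"ay":-0.0375,"az":0.412}
    - {"hand":100,"x":-0.0088,"y":0.103,"z":0.0974,"ax":0.111,"ay":-0.05,"az":0.549}
    - {"hand":100,"x":-0.011,"y":0.1285,"z":0.122,"ax":0.139,"ay":-0.0625,"az":0.686}
    - {"hand":100,"x":-0.013,"y":0.154,"z":0.146,"ax":0.166,"ay":-0.075,"az":0.824}
    - {"hand":100,"x":-0.013,"y":0.154,"z":0.146,"ax":0.166,"ay":-0.075,"az":0.824}
    - {"hand":100,"x":-0.013,"y":0.154,"z":0.146,"ax":0.166,"ay":-0.075,"az":0.824}

```text
t: 3.48
tool_pos: [0.2871, -0.2967, 0.1431]
orientation: [-1.001, 1.713, 0.689]
force: [0.7, -0.0, 2.0]
opening: 0.093
gripper_force: 0.0
```

```bash
python3 - <<'E'
from ik import *
B=np.array([.416,-.0695,.038]);Rg=tool(60,20);d=Rg.apply([0,0,1])
print(read_state()['tool_pos'],gp(B-.11*d+[0,0,.01],Rg))
T,q=rows(gp(B,Rg),Rg,5,100)
im,_=read_camera("scene");cv2.imwrite("pics/s1.png",crop("",im,200,140,200,150,4))
E
```

```text
[ 0.28706971 -0.29665406  0.14307528] [ 0.28585257 -0.29492196  0.14273958]
1 [0.0019, 0.0004, 0.0229, 0.0002, -0.0002, 0.0018] 
2 [0.0037, 0.0008, 0.0458, 0.0004, -0.0005, 0.0036] 
3 [0.0056, 0.0011, 0.0686, 0.0007, -0.0007, 0.0054] 
4 [0.0074, 0.0015, 0.0915, 0.0009, -0.001, 0.0072] 
5 [0.0093, 0.0019, 0.1144, 0.0011, -0.0012, 0.0091] 
speed frac 0.13 q [-1.09, 0.47, 2.06, 0.92, 1.58, 2.08] dist 0.115 ang 0.01
```

View pics/s1.png

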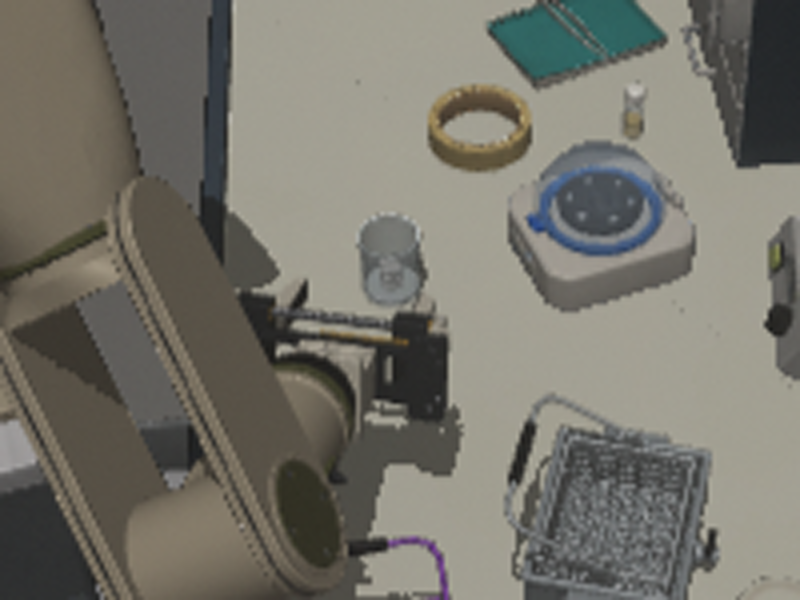

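The gripper stands at crop (340,310), with its fingers at (265,300) and (415,320), straddling the line to the beaker at (390,260). The grey basket and its bail sleeve (520,450) are untouched. I'll approach now.

Request:
carry_out:
  targets:
    - {"hand":100,"x":0.002,"y":0.0005,"z":0.023,"ax":0,"ay":0,"az":0.002}
    - {"hand":100,"x":0.004,"y":0.001,"z":0.046,"ax":0,"ay":0,"az":0.004}
    - {"hand":100,"x":0.0055,"y":0.001,"z":0.069,"ax":0,"ay":0,"az":0.006}
    - {"hand":100,"x":0.0075,"y":0.0015,"z":0.092,"ax":0,"ay":0,"az":0.008}
    - {"hand":100,"x":0.009,"y":0.002,"z":0.114,"ax":0,"ay":0,"az":0.009}
    - {"hand":100,"x":0.009,"y":0.002,"z":0.114,"ax":0,"ay":0,"az":0.009}

```text
t: 4.28
tool_pos: [0.3368, -0.2012, 0.0935]
orientation: [-0.99, 1.719, 0.704]
force: [0.1, -0.2, 0.7]
opening: 0.0929
gripper_force: 0.0
```

```bash
python3 - <<'E'
from ik import *
B=np.array([.416,-.0695,.038]);s=read_state();o=R.from_rotvec(s['orientation']);print("grasp err in tool",o.inv().apply(B-s['tool_pos'])-[0,0,.167],s['force'])
im,_=read_camera("scene");im2,_=read_camera("top");cv2.imwrite("pics/s2.png",np.hstack([crop("",im,250,160,100,120,4),crop("",im2,270,180,100,120,4)]))
E
```

```text
grasp err in tool [-0.00017262 -0.00366381 -0.00361819] [ 0.05830257 -0.16655636  0.68899262]
```

View pics/s2.png

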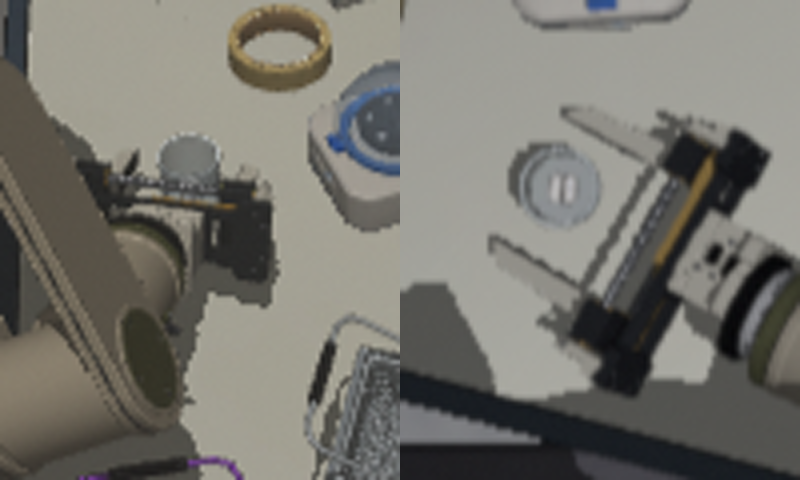

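The beaker (right crop, (558,188)) stands centred between the finger pads. I'll close on it and lift.

Request:
carry_out:
  targets:
    - {"hand":70,"x":0,"y":-0.002,"z":-0.002,"ax":0,"ay":0,"az":0}
    - {"hand":50,"x":0,"y":-0.002,"z":-0.002,"ax":0,"ay":0,"az":0}
    - {"hand":45,"x":0,"y":-0.002,"z":-0.002,"ax":0,"ay":0,"az":0}
    - {"hand":45,"x":0,"y":-0.002,"z":-0.002,"ax":0,"ay":0,"az":0}
    - {"hand":45,"x":0,"y":-0.002,"z":-0.002,"ax":0,"ay":0,"az":0}
    - {"hand":45,"x":0,"y":-0.002,"z":-0.002,"ax":0,"ay":0,"az":0}
  newtons: 15

```text
t: 5.12
tool_pos: [0.3375, -0.2063, 0.0951]
orientation: [-0.99, 1.72, 0.699]
force: [-0.2, -1.3, -0.3]
opening: 0.0518
gripper_force: 15.0
```

```bash
python3 - <<'E'
from ik import *
bx=np.array([.843,-.537,0]);by=np.array([.537,.843,0]);C=np.array([.4935,-.398,0])
s=read_state();Rg=R.from_rotvec(s['orientation']);print(s['tool_pos'],s['opening'],s['gripper_force'],gp([0,0,0],Rg)*-1+s['tool_pos'])
G=C+.025*bx+.01*by
T,q=rows(s['tool_pos']+[0,-.01,.14],Rg,4,45)
print('b');Rp=tool(57.5,35,0);T,q=rows(gp(G+[0,0,.16],Rp),Rp,8,45,q,T)
Rm=tool(57.5,35,-70);T,q=rows(gp(G+[0,0,.12],Rm),Rm,8,45,q,T)
E
```

```text
[ 0.3374977  -0.20628508  0.09510333] 0.051768305660879955 14.996139449067414 [ 0.41565213 -0.07019762  0.0379974 ]
1 [-0.0322, -0.0011, -0.014, 0.0, 0.0, 0.0] 
2 [-0.0643, -0.0022, -0.028, 0.0, 0.0, 0.0] 
3 [-0.0965, -0.0032, -0.042, 0.0, 0.0, 0.0] 
4 [-0.1286, -0.0043, -0.056, 0.0, 0.0, 0.0] 
speed frac 0.32 q [-1.1, 0.11, 2.11, 0.93, 1.77, 2.32] dist 0.14 ang 0.0
b
1 [0.0063, -0.0306, -0.0253, 0.0052, 0.0327, 0.002] 
2 [0.0126, -0.0613, -0.0506, 0.0104, 0.0654, 0.004] 
3 [0.0189, -0.0919, -0.0758, 0.0156, 0.0981, 0.006] 
4 [0.0251, -0.1226, -0.1011, 0.0208, 0.1309, 0.008] 
5 [0.0314, -0.1532, -0.1264, 0.026, 0.1636, 0.01] 
6 [0.0377, -0.1839, -0.1517, 0.0312, 0.1963, 0.012] 
7 [0.044, -0.2145, -0.177, 0.0364, 0.229, 0.014] 
8 [0.0503, -0.2452, -0.2023, 0.0415, 0.2617, 0.016] 
speed frac 0.39 q [-1.13, 0.7, 1.19, 0.79, 1.81, 2.54] dist 0.322 ang 0.27
1 [0.0041, 0.0, 0.0029, 0.0, 0.0, -0.1527] 
2 [0.0082, 0.0, 0.0057, 0.0, 0.0, -0.3054] 
3 [0.0123, 0.0, 0.0086, 0.0, 0.0, -0.4581] 
4 [0.0164, 0.0, 0.0115, 0.0, 0.0, -0.6109] 
5 [0.0205, 0.0, 0.0143, 0.0, 0.0, -0.7636] 
6 [0.0246, 0.0, 0.0172, 0.0, 0.0, -0.9163] 
7 [0.0287, 0.0, 0.0201, 0.0, 0.0, -1.069] 
8 [0.0328, 0.0, 0.0229, 0.0, 0.0, -1.2217] 
speed frac 0.4 q [-1.13, 0.75, 1.2, 0.78, 1.77, 1.28] dist 0.04 ang 1.22
```

Request:
carry_out:
  targets:
    - {"hand":45,"x":-0.01,"y":0,"z":-0.004,"ax":0,"ay":0,"az":0}
    - {"hand":45,"x":-0.032,"y":-0.001,"z":-0.014,"ax":0,"ay":0,"az":0}
    - {"hand":45,"x":-0.06,"y":-0.002,"z":-0.026,"ax":0,"ay":0,"az":0}
    - {"hand":45,"x":-0.09,"y":-0.003,"z":-0.039,"ax":0,"ay":0,"az":0}
    - {"hand":45,"x":-0.115,"y":-0.004,"z":-0.05,"ax":0,"ay":0,"az":0}
    - {"hand":45,"x":-0.1286,"y":-0.0043,"z":-0.056,"ax":0,"ay":0,"az":0}
    - {"hand":45,"x":-0.1286,"y":-0.0043,"z":-0.056,"ax":0,"ay":0,"az":0}

```text
t: 6.0
tool_pos: [0.3376, -0.2164, 0.2357]
orientation: [-0.991, 1.721, 0.697]
force: [-0.1, 0.5, -1.2]
opening: 0.0522
gripper_force: 15.0
```

Request:
carry_out:
  targets:
    - {"hand":45,"x":0.006,"y":-0.03,"z":-0.025,"ax":0.005,"ay":0.033,"az":0.002}
    - {"hand":45,"x":0.0126,"y":-0.061,"z":-0.051,"ax":0.01,"ay":0.065,"az":0.004}
    - {"hand":45,"x":0.019,"y":-0.092,"z":-0.076,"ax":0.016,"ay":0.098,"az":0.006}
    - {"hand":45,"x":0.025,"y":-0.1226,"z":-0.101,"ax":0.021,"ay":0.131,"az":0.008}
    - {"hand":45,"x":0.0314,"y":-0.153,"z":-0.1264,"ax":0.026,"ay":0.164,"az":0.01}
    - {"hand":45,"x":0.038,"y":-0.184,"z":-0.152,"ax":0.031,"ay":0.196,"az":0.012}
    - {"hand":45,"x":0.044,"y":-0.2145,"z":-0.177,"ax":0.036,"ay":0.229,"az":0.014}
    - {"hand":45,"x":0.05,"y":-0.245,"z":-0.202,"ax":0.0415,"ay":0.262,"az":0.016}

```text
t: 7.0
tool_pos: [0.4466, -0.5186, 0.2533]
orientation: [-1.076, 1.964, 0.564]
force: [0.4, -0.1, -1.6]
opening: 0.0517
gripper_force: 15.0
```

```bash
python3 - <<'E'
from ik import *
bx=np.array([.843,-.537,0]);by=np.array([.537,.843,0]);C=np.array([.4935,-.398,0])
s=read_state();print(s['t'],s['opening'],s['gripper_force'],s['dq'].round(2))
G=C+.025*bx+.01*by
Rm=tool(57.5,35,-80);T,q=rows(gp(G+[0,0,.12],Rm),Rm,8,45)
im,_=read_camera("scene");im2,_=read_camera("top");cv2.imwrite("pics/s3.png",np.hstack([crop("",im,290,180,100,120,4),crop("",im2,380,130,100,120,4)]))
E
```

```text
7.0 0.051729121772734324 14.995936711784452 [-0.01  0.65 -1.08 -0.13  0.11  0.27]
1 [0.0038, 0.0, 0.0027, 0.0002, 0.0001, -0.1748] 
2 [0.0077, 0.0, 0.0054, 0.0003, 0.0003, -0.3497] 
3 [0.0115, 0.0001, 0.0081, 0.0005, 0.0004, -0.5245] 
4 [0.0154, 0.0001, 0.0108, 0.0007, 0.0006, -0.6994] 
5 [0.0192, 0.0001, 0.0135, 0.0008, 0.0007, -0.8742] 
6 [0.023, 0.0001, 0.0162, 0.001, 0.0009, -1.049] 
7 [0.0269, 0.0001, 0.0189, 0.0012, 0.001, -1.2239] 
8 [0.0307, 0.0002, 0.0216, 0.0013, 0.0012, -1.3987] 
speed frac 0.46 q [-1.13, 0.75, 1.2, 0.78, 1.77, 1.1] dist 0.038 ang 1.4
```

View pics/s3.png

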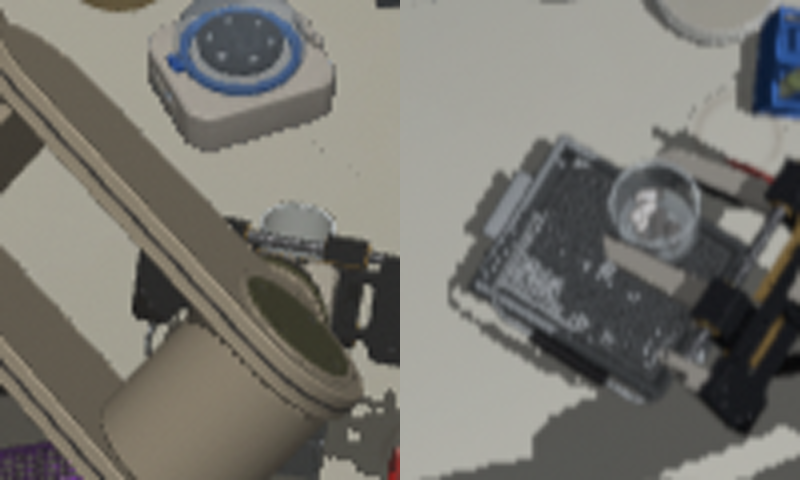

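Top crop: the beaker, bars inside at (650,210), is above the basket's far half. I'll roll it there, offset a little further from the side the mouth swings towards.

```bash
python3 - <<'E'
from ik import *
bx=np.array([.843,-.537,0]);by=np.array([.537,.843,0]);C=np.array([.4935,-.398,0])
G=C+.032*bx+.015*by+[0,0,.12];q=T=None
for r,n in((-85,8),(-133,8),(-178,6)):
    Rm=tool(57.5,35,r);T,q=rows(gp(G,Rm),Rm,n,45,q,T)
E
```

```text
1 [0.0034, -0.0007, 0.0034, 0.0, -0.0002, -0.1856] 
2 [0.0069, -0.0014, 0.0068, 0.0001, -0.0005, -0.3712] 
3 [0.0103, -0.0021, 0.0101, 0.0001, -0.0007, -0.5567] 
4 [0.0138, -0.0028, 0.0135, 0.0001, -0.001, -0.7423] 
5 [0.0172, -0.0035, 0.0169, 0.0001, -0.0012, -0.9279] 
6 [0.0207, -0.0042, 0.0203, 0.0002, -0.0015, -1.1135] 
7 [0.0241, -0.0049, 0.0236, 0.0002, -0.0017, -1.299] 
8 [0.0276, -0.0057, 0.027, 0.0002, -0.002, -1.4846] 
speed frac 0.48 q [-1.12, 0.76, 1.19, 0.79, 1.76, 1.03] dist 0.039 ang 1.48
1 [0.0, 0.0, 0.0, 0.0, 0.0, -0.1047] 
2 [0.0, 0.0, 0.0, 0.0, 0.0, -0.2094] 
3 [0.0, 0.0, 0.0, 0.0, 0.0, -0.3142] 
4 [0.0, 0.0, 0.0, 0.0, 0.0, -0.4189] 
5 [0.0, 0.0, 0.0, 0.0, 0.0, -0.5236] 
6 [0.0, 0.0, 0.0, 0.0, 0.0, -0.6283] 
7 [0.0, 0.0, 0.0, 0.0, 0.0, -0.733] 
8 [0.0, 0.0, 0.0, 0.0, 0.0, -0.8378] 
speed frac 0.27 q [-1.12, 0.76, 1.19, 0.79, 1.76, 0.19] dist 0.0 ang 0.84
1 [0.0, -0.0, -0.0, 0.0, -0.0, -0.1309] 
2 [0.0, -0.0, -0.0, 0.0, -0.0, -0.2618] 
3 [0.0, -0.0, -0.0, 0.0, -0.0, -0.3927] 
4 [0.0, -0.0, -0.0, 0.0, -0.0, -0.5236] 
5 [0.0, -0.0, -0.0, 0.0, -0.0, -0.6545] 
6 [0.0, -0.0, -0.0, 0.0, -0.0, -0.7854] 
speed frac 0.33 q [-1.12, 0.76, 1.19, 0.79, 1.76, -0.6] dist 0.0 ang 0.79
```

Request:
carry_out:
  targets:
    - {"hand":45,"x":0.003,"y":-0.001,"z":0.003,"ax":0,"ay":0,"az":-0.12}
    - {"hand":45,"x":0.007,"y":-0.001,"z":0.007,"ax":0,"ay":0,"az":-0.3}
    - {"hand":45,"x":0.01,"y":-0.002,"z":0.01,"ax":0,"ay":0,"az":-0.48}
    - {"hand":45,"x":0.014,"y":-0.003,"z":0.0135,"ax":0,"ay":0,"az":-0.66}
    - {"hand":45,"x":0.017,"y":-0.0035,"z":0.017,"ax":0,"ay":0,"az":-0.84}
    - {"hand":45,"x":0.021,"y":-0.004,"z":0.02,"ax":0,"ay":-0.001,"az":-1.02}
    - {"hand":45,"x":0.024,"y":-0.005,"z":0.0236,"ax":0,"ay":-0.002,"az":-1.2}
    - {"hand":45,"x":0.0276,"y":-0.0057,"z":0.027,"ax":0,"ay":-0.002,"az":-1.36}

```text
t: 8.1
tool_pos: [0.4543, -0.5146, 0.2153]
orientation: [-2.025, 0.824, -0.201]
force: [0.2, 0.2, -0.6]
opening: 0.052
gripper_force: 15.0
```

Request:
carry_out:
  targets:
    - {"hand":45,"x":0,"y":0,"z":0,"ax":0,"ay":0,"az":-0.12}
    - {"hand":45,"x":0,"y":0,"z":0,"ax":0,"ay":0,"az":-0.22}
    - {"hand":45,"x":0,"y":0,"z":0,"ax":0,"ay":0,"az":-0.32}
    - {"hand":45,"x":0,"y":0,"z":0,"ax":0,"ay":0,"az":-0.42}
    - {"hand":45,"x":0,"y":0,"z":0,"ax":0,"ay":0,"az":-0.53}
    - {"hand":45,"x":0,"y":0,"z":0,"ax":0,"ay":0,"az":-0.64}
    - {"hand":45,"x":0,"y":0,"z":0,"ax":0,"ay":0,"az":-0.75}
    - {"hand":45,"x":0,"y":0,"z":0,"ax":0,"ay":0,"az":-0.86}

```text
t: 9.1
tool_pos: [0.4542, -0.5146, 0.2154]
orientation: [-2.26, -0.096, -0.673]
force: [-0.5, -0.1, -1.4]
opening: 0.0519
gripper_force: 15.0
```

Request:
carry_out:
  targets:
    - {"hand":45,"x":0,"y":0,"z":0,"ax":0,"ay":0,"az":-0.14}
    - {"hand":45,"x":0,"y":0,"z":0,"ax":0,"ay":0,"az":-0.28}
    - {"hand":45,"x":0,"y":0,"z":0,"ax":0,"ay":0,"az":-0.42}
    - {"hand":45,"x":0,"y":0,"z":0,"ax":0,"ay":0,"az":-0.56}
    - {"hand":45,"x":0,"y":0,"z":0,"ax":0,"ay":0,"az":-0.7}
    - {"hand":45,"x":0,"y":0,"z":0,"ax":0,"ay":0,"az":-0.85}
    - {"hand":45,"x":0,"y":0,"z":0,"ax":0,"ay":0,"az":-0.85}
    - {"hand":45,"x":0,"y":0,"z":0,"ax":0,"ay":0,"az":-0.85}

```text
t: 10.1
tool_pos: [0.4545, -0.5152, 0.2167]
orientation: [-2.171, -1.087, -1.086]
force: [-0.7, 0.7, -0.9]
opening: 0.0516
gripper_force: 15.0
```

```bash
python3 - <<'E'
from ik import *
s=read_state();print(s['t'],s['opening'],s['gripper_force'],s['force'],s['q'].round(2))
im,_=read_camera("scene");im2,_=read_camera("top");cv2.imwrite("pics/s4.png",np.hstack([crop("",im,290,190,100,120,4),crop("",im2,380,130,100,120,4)]))
E
```

```text
10.1 0.05163608297167487 14.99595150584355 [-0.6921097   0.68252306 -0.85600109] [-1.12  0.75  1.19  0.79  1.76 -0.56]
```

View pics/s4.png

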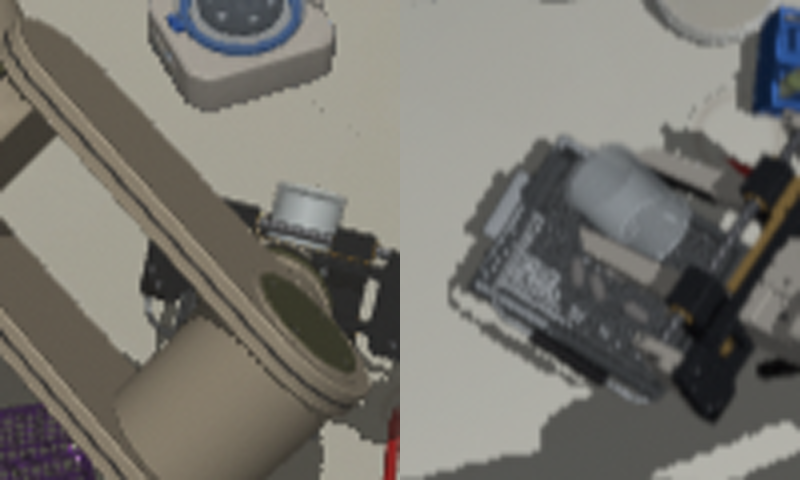

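The tilted beaker is at (630,200), and bars show in the basket shadow near (575,285), (605,300) and (632,312). I'll give it a small shake to free any leftovers, then turn it back.

Request:
carry_out:
  targets:
    - {"hand":45,"x":0,"y":0.01,"z":0,"ax":0,"ay":0,"az":0.12}
    - {"hand":45,"x":0,"y":-0.005,"z":0,"ax":0,"ay":0,"az":-0.04}
    - {"hand":45,"x":0,"y":0.01,"z":0,"ax":0,"ay":0,"az":0.12}
    - {"hand":45,"x":0,"y":-0.005,"z":0,"ax":0,"ay":0,"az":-0.04}
    - {"hand":45,"x":0,"y":0,"z":0,"ax":0,"ay":0,"az":0}
    - {"hand":45,"x":0,"y":0,"z":0,"ax":0,"ay":0,"az":0}

```text
t: 10.95
tool_pos: [0.4547, -0.5157, 0.2178]
orientation: [-2.171, -1.091, -1.087]
force: [-0.2, -0.7, -1.2]
opening: 0.052
gripper_force: 15.0
```

```bash
python3 - <<'E'
from ik import *
bx=np.array([.843,-.537,0]);by=np.array([.537,.843,0]);C=np.array([.4935,-.398,0])
G=C+.032*bx+.015*by+[0,0,.17]
s=read_state();T=None;q=None
for r,z,n in((-90,.15,8),(0,.18,8)):
    G[2]=z;Rm=tool(57.5,35,r);T,q=rows(gp(G,Rm),Rm,n,45,q,T)
Rg=tool(60,20);T,q=rows(gp([.416,-.0695,.178],Rg),Rg,8,45,q,T)
T,q=rows(gp([.416,-.0695,.0385],Rg),Rg,8,45,q,T)
E
```

```text
1 [0.0028, -0.0, -0.0022, -0.0002, 0.0, 0.1873] 
2 [0.0055, -0.0, -0.0044, -0.0005, 0.0, 0.3745] 
3 [0.0083, -0.0001, -0.0065, -0.0007, 0.0001, 0.5618] 
4 [0.011, -0.0001, -0.0087, -0.0009, 0.0001, 0.749] 
5 [0.0138, -0.0001, -0.0109, -0.0012, 0.0001, 0.9363] 
6 [0.0165, -0.0001, -0.0131, -0.0014, 0.0001, 1.1236] 
7 [0.0193, -0.0001, -0.0153, -0.0016, 0.0001, 1.3108] 
8 [0.022, -0.0002, -0.0174, -0.0018, 0.0001, 1.4981] 
speed frac 0.49 q [-1.12, 0.72, 1.18, 0.8, 1.79, 0.97] dist 0.028 ang 1.5
1 [-0.0, -0.0031, -0.0022, 0.0, 0.0, 0.1963] 
2 [-0.0, -0.0061, -0.0043, 0.0, 0.0, 0.3927] 
3 [-0.0, -0.0092, -0.0065, 0.0, 0.0, 0.589] 
4 [-0.0, -0.0123, -0.0086, 0.0, 0.0, 0.7854] 
5 [-0.0, -0.0154, -0.0108, 0.0, 0.0, 0.9817] 
6 [-0.0, -0.0184, -0.0129, 0.0, 0.0, 1.1781] 
7 [-0.0, -0.0215, -0.0151, 0.0, 0.0, 1.3744] 
8 [-0.0, -0.0246, -0.0172, 0.0, 0.0, 1.5708] 
speed frac 0.51 q [-1.12, 0.69, 1.17, 0.8, 1.82, 2.57] dist 0.03 ang 1.57
1 [-0.0102, 0.0334, 0.0234, -0.0049, -0.0327, -0.0025] 
2 [-0.0204, 0.0668, 0.0469, -0.0097, -0.0654, -0.0051] 
3 [-0.0306, 0.1001, 0.0703, -0.0146, -0.0982, -0.0076] 
4 [-0.0408, 0.1335, 0.0938, -0.0194, -0.1309, -0.0101] 
5 [-0.051, 0.1669, 0.1172, -0.0243, -0.1636, -0.0126] 
6 [-0.0612, 0.2003, 0.1406, -0.0291, -0.1963, -0.0152] 
7 [-0.0714, 0.2336, 0.1641, -0.034, -0.229, -0.0177] 
8 [-0.0817, 0.267, 0.1875, -0.0388, -0.2618, -0.0202] 
speed frac 0.41 q [-1.09, 0.09, 2.13, 0.94, 1.76, 2.32] dist 0.336 ang 0.27
1 [0.0164, 0.0, 0.006, 0.0, 0.0, 0.0] 
2 [0.0328, 0.0, 0.0119, 0.0, 0.0, 0.0] 
3 [0.0492, 0.0, 0.0179, 0.0, 0.0, 0.0] 
4 [0.0655, 0.0, 0.0239, 0.0, 0.0, 0.0] 
5 [0.0819, 0.0, 0.0298, 0.0, 0.0, 0.0] 
6 [0.0983, 0.0, 0.0358, 0.0, 0.0, 0.0] 
7 [0.1147, 0.0, 0.0417, 0.0, 0.0, 0.0] 
8 [0.1311, 0.0, 0.0477, 0.0, 0.0, 0.0] 
speed frac 0.17 q [-1.09, 0.46, 2.06, 0.92, 1.58, 2.08] dist 0.139 ang 0.0
```

Request:
carry_out:
  targets:
    - {"hand":45,"x":0.003,"y":0,"z":-0.002,"ax":0,"ay":0,"az":0.18}
    - {"hand":45,"x":0.0055,"y":0,"z":-0.004,"ax":0,"ay":0,"az":0.36}
    - {"hand":45,"x":0.008,"y":0,"z":-0.0065,"ax":0,"ay":0,"az":0.54}
    - {"hand":45,"x":0.011,"y":0,"z":-0.009,"ax":0,"ay":0,"az":0.72}
    - {"hand":45,"x":0.014,"y":0,"z":-0.011,"ax":0,"ay":0,"az":0.9}
    - {"hand":45,"x":0.0165,"y":0,"z":-0.013,"ax":0,"ay":0,"az":1.08}
    - {"hand":45,"x":0.019,"y":0,"z":-0.015,"ax":-0.001,"ay":0,"az":1.26}
    - {"hand":45,"x":0.022,"y":0,"z":-0.017,"ax":-0.002,"ay":0,"az":1.44}

```text
t: 11.95
tool_pos: [0.4552, -0.5176, 0.2455]
orientation: [-2.131, 0.56, -0.35]
force: [0.8, 0.2, -0.4]
opening: 0.0517
gripper_force: 15.0
```

Request:
carry_out:
  targets:
    - {"hand":45,"x":0,"y":-0.003,"z":-0.002,"ax":0,"ay":0,"az":0.18}
    - {"hand":45,"x":0,"y":-0.006,"z":-0.004,"ax":0,"ay":0,"az":0.36}
    - {"hand":45,"x":0,"y":-0.009,"z":-0.0065,"ax":0,"ay":0,"az":0.54}
    - {"hand":45,"x":0,"y":-0.012,"z":-0.009,"ax":0,"ay":0,"az":0.72}
    - {"hand":45,"x":0,"y":-0.015,"z":-0.011,"ax":0,"ay":0,"az":0.9}
    - {"hand":45,"x":0,"y":-0.018,"z":-0.013,"ax":0,"ay":0,"az":1.08}
    - {"hand":45,"x":0,"y":-0.0215,"z":-0.015,"ax":0,"ay":0,"az":1.26}
    - {"hand":45,"x":0,"y":-0.0246,"z":-0.017,"ax":0,"ay":0,"az":1.44}

```text
t: 12.95
tool_pos: [0.4541, -0.5167, 0.2755]
orientation: [-1.242, 1.84, 0.461]
force: [-0.5, 0.5, -0.6]
opening: 0.0513
gripper_force: 15.0
```

```bash
python3 - <<'E'
from ik import *
Rg=tool(60,20);T,q=rows(gp([.416,-.0695,.178],Rg),Rg,8,45)
E
```

```text
1 [-0.0161, 0.0308, 0.0234, -0.0018, -0.0331, 0.0203] 
2 [-0.0322, 0.0615, 0.0467, -0.0036, -0.0661, 0.0407] 
3 [-0.0483, 0.0923, 0.0701, -0.0054, -0.0992, 0.061] 
4 [-0.0644, 0.1231, 0.0935, -0.0072, -0.1323, 0.0813] 
5 [-0.0805, 0.1538, 0.1168, -0.009, -0.1654, 0.1017] 
6 [-0.0966, 0.1846, 0.1402, -0.0108, -0.1984, 0.122] 
7 [-0.1127, 0.2154, 0.1636, -0.0126, -0.2315, 0.1423] 
8 [-0.1288, 0.2461, 0.1869, -0.0144, -0.2646, 0.1627] 
speed frac 0.41 q [-1.09, 0.09, 2.13, 0.94, 1.76, 2.32] dist 0.335 ang 0.31
```

Request:
carry_out:
  targets:
    - {"hand":45,"x":-0.016,"y":0.031,"z":0.023,"ax":-0.002,"ay":-0.033,"az":0.02}
    - {"hand":45,"x":-0.032,"y":0.0615,"z":0.047,"ax":-0.004,"ay":-0.066,"az":0.041}
    - {"hand":45,"x":-0.048,"y":0.092,"z":0.07,"ax":-0.005,"ay":-0.099,"az":0.061}
    - {"hand":45,"x":-0.064,"y":0.123,"z":0.0935,"ax":-0.007,"ay":-0.132,"az":0.081}
    - {"hand":45,"x":-0.0805,"y":0.154,"z":0.117,"ax":-0.009,"ay":-0.165,"az":0.102}
    - {"hand":45,"x":-0.0966,"y":0.1846,"z":0.14,"ax":-0.011,"ay":-0.198,"az":0.122}
    - {"hand":45,"x":-0.1127,"y":0.2154,"z":0.1636,"ax":-0.013,"ay":-0.2315,"az":0.142}
    - {"hand":45,"x":-0.1288,"y":0.246,"z":0.187,"ax":-0.014,"ay":-0.265,"az":0.163}

```text
t: 13.95
tool_pos: [0.3364, -0.2048, 0.2337]
orientation: [-0.996, 1.714, 0.692]
force: [-0.5, 0.7, -0.6]
opening: 0.0519
gripper_force: 15.0
```

```bash
python3 - <<'E'
from ik import *
im2,_=read_camera("top");im,_=read_camera("scene");cv2.imwrite("pics/full5.png",im2)
cv2.imwrite("pics/s5.png",np.hstack([crop("",im2,390,160,80,80,5),np.vstack([crop("",im2,275,165,80,60,5)[:300],crop("",im,325,235,80,60,5)])[:400]]))
Rg=tool(60,20);T,q=rows(gp([.416,-.0695,.0385],Rg),Rg,8,45)
x0,y0=395,165;p=im2[y0:235,x0:465];m=((p.min(2)>175)).astype(np.uint8);n,l,st,c=cv2.connectedComponentsWithStats(m);print([(tuple((c[i]+[x0,y0]).round(1)),st[i,4]) for i in range(1,n) if st[i,4]>3])
E
```

```text
1 [0.0161, -0.0005, 0.0056, 0.0006, 0.0005, 0.0001] 
2 [0.0322, -0.0009, 0.0112, 0.0011, 0.0009, 0.0003] 
3 [0.0483, -0.0014, 0.0167, 0.0017, 0.0014, 0.0004] 
4 [0.0645, -0.0019, 0.0223, 0.0023, 0.0018, 0.0006] 
5 [0.0806, -0.0024, 0.0279, 0.0028, 0.0023, 0.0007] 
6 [0.0967, -0.0028, 0.0335, 0.0034, 0.0027, 0.0009] 
7 [0.1128, -0.0033, 0.039, 0.004, 0.0032, 0.001] 
8 [0.1289, -0.0038, 0.0446, 0.0046, 0.0036, 0.0012] 
speed frac 0.16 q [-1.09, 0.46, 2.06, 0.92, 1.58, 2.08] dist 0.136 ang 0.01
[((np.float64(424.0), np.float64(197.5)), np.int32(4))]
```

View pics/s5.png

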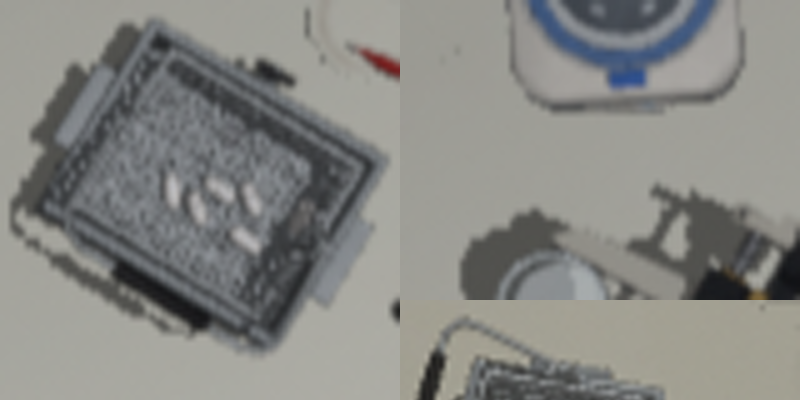

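Five lit bars lie in the basket at crop (172,188), (197,207), (218,188), (252,197) and (247,240), and a sixth is in the shade at (305,212). I'll set the beaker down.

Request:
carry_out:
  targets:
    - {"hand":45,"x":0.02,"y":-0.001,"z":0.007,"ax":0.001,"ay":0,"az":0}
    - {"hand":45,"x":0.045,"y":-0.0015,"z":0.0155,"ax":0.002,"ay":0.001,"az":0}
    - {"hand":45,"x":0.07,"y":-0.002,"z":0.024,"ax":0.003,"ay":0.002,"az":0}
    - {"hand":45,"x":0.095,"y":-0.003,"z":0.033,"ax":0.004,"ay":0.003,"az":0}
    - {"hand":45,"x":0.112,"y":-0.003,"z":0.039,"ax":0.004,"ay":0.003,"az":0.001}
    - {"hand":45,"x":0.122,"y":-0.004,"z":0.042,"ax":0.005,"ay":0.004,"az":0.001}
    - {"hand":45,"x":0.128,"y":-0.004,"z":0.0445,"ax":0.005,"ay":0.004,"az":0.001}
    - {"hand":45,"x":0.128,"y":-0.004,"z":0.0445,"ax":0.005,"ay":0.004,"az":0.001}

```text
t: 15.05
tool_pos: [0.34, -0.2102, 0.0982]
orientation: [-0.995, 1.719, 0.686]
force: [-0.4, 0.5, -0.2]
opening: 0.052
gripper_force: 15.0
```

```bash
python3 - <<'E'
from ik import *
s=read_state();Rg=R.from_rotvec(s['orientation']);print(s['force'],s['tool_pos']+Rg.apply([0,0,.167]),Rg.inv().apply([0,0,-.001])*1000)
E
```

```text
[-0.37081627  0.50597453 -0.20102756] [ 0.41898445 -0.07481067  0.04051449] [0.93837763 0.00577883 0.34556336]
```

Request:
carry_out:
  targets:
    - {"hand":45,"x":0.0012,"y":0,"z":0.0004,"ax":0,"ay":0,"az":0}
    - {"hand":45,"x":0.0022,"y":0,"z":0.0008,"ax":0,"ay":0,"az":0}
    - {"hand":45,"x":0.0022,"y":0,"z":0.0008,"ax":0,"ay":0,"az":0}

```text
t: 15.42
tool_pos: [0.34, -0.2101, 0.096]
orientation: [-0.995, 1.719, 0.686]
force: [-0.6, 0.1, 0.0]
opening: 0.0521
gripper_force: 15.0
```

Request:
carry_out:
  targets:
    - {"hand":60,"x":0,"y":0,"z":0,"ax":0,"ay":0,"az":0}
    - {"hand":80,"x":0,"y":0,"z":0,"ax":0,"ay":0,"az":0}
    - {"hand":100,"x":0,"y":0,"z":0,"ax":0,"ay":0,"az":0}
    - {"hand":100,"x":0,"y":0,"z":-0.015,"ax":0,"ay":0,"az":0}
    - {"hand":100,"x":0,"y":0,"z":-0.045,"ax":0,"ay":0,"az":0}
    - {"hand":100,"x":0,"y":0,"z":-0.08,"ax":0,"ay":0,"az":0}
    - {"hand":100,"x":0,"y":0,"z":-0.11,"ax":0,"ay":0,"az":0}

```text
t: 16.3
tool_pos: [0.2869, -0.3009, 0.1347]
orientation: [-0.995, 1.72, 0.685]
force: [-0.3, -0.3, -0.2]
opening: 0.0927
gripper_force: 0.0
```

```bash
python3 - <<'E'
from ik import *
im,D=read_camera("top");s,_=read_camera("scene");cv2.imwrite("pics/t6.png",im);cv2.imwrite("pics/sc6.png",s)
# beaker check
P=np.array([dep("top",u,v,D) for v in range(205,250) for u in range(285,335)]);k=(P[:,2]>.045)&(P[:,2]<.08)&(np.linalg.norm(P[:,:2]-[.416,-.072],axis=1)<.05)
print("beaker",cv2.minEnclosingCircle(P[k,:2].astype(np.float32)),k.sum(),np.median(P[k,2]))
for n,I,b in(("top",im,(395,205,450,235)),("scene",s,(318,232,345,268))):
    x0,y0,x1,y1=b
    m=(I[y0:y1,x0:x1].max(2)<60).astype(np.uint8)
    for c in cv2.findContours(m,0,1,offset=(x0,y0))[0]:
        if len(c)>6:print(n,cv2.contourArea(c),cv2.minAreaRect(c))
for r in(90,-90):
    Rd=tool(-32.5,90,r);w=R.from_rotvec(read_state()['orientation']).inv()*Rd
    x,c=ik(gp([.433,-.3595,.15],Rd),Rd);print(r,c,x.round(2),w.magnitude(),Rd.as_matrix()[:,1].round(2))
for r in(0,180):
    Rd=tool(-32.5,90,r);x,c=ik(gp([.433,-.3595,.15],Rd),Rd);print(r,c,x.round(2),Rd.as_matrix()[:,1].round(2))
E
```

```text
beaker ((0.41750532388687134, -0.0725952610373497), 0.0272772666066885) 102 0.0617060907829059
top 2.0 ((396.0384521484375, 233.69229125976562), (3.605551242828369, 1.6641007661819458), 33.690067291259766)
top 6.0 ((446.7000427246094, 220.10003662109375), (1.3416407108306885, 11.180339813232422), 26.56505012512207)
top 61.5 ((421.88201904296875, 218.48876953125), (21.941957473754883, 3.7099928855895996), 32.0053825378418)
scene 22.0 ((330.0377197265625, 252.86793518066406), (2.472489595413208, 14.285496711730957), 15.94539737701416)
90 3.3137718351734964e-09 [-0.78  0.09  1.7  -0.    1.36 -0.22] 3.104724685069873 [ 0.84 -0.54  0.  ]
-90 0.2365007080279242 [-0.85  0.07  1.72  0.12  1.34  2.64] 1.2157048493485951 [-0.84  0.54 -0.  ]
0 7.219144492383928e-11 [-0.78  0.09  1.7  -0.    1.36 -1.79] [0.54 0.84 0.  ]
180 2.0476504514045495e-13 [-0.78  0.09  1.7  -0.    1.36  1.35] [-0.54 -0.84  0.  ]
```

```bash
cat >> ik.py <<'E'
def jrows(q1,n,per=8):
    """joint-space path in n rows; tool-frame rows relative to the pose at each call's start"""
    q0=read_state()['q'];P0,R0=fk(q0)
    for i in range(1,n+1):
        f=i/n;P,r=fk(q0+f*(q1-q0));print(i,R0.inv().apply(P-P0).round(3).tolist(),(R0.inv()*r).as_rotvec().round(3).tolist(),"z",P[2].round(3),"g",(P+r.apply([0,0,.167])).round(3))
        if i%per==0:P0,R0=P,r
    print("speed",(np.abs(q1-q0)/n*8/np.array([2.39,2.39,2.79,3.14,3.14,3.14])).max().round(2))
E
python3 - <<'E'
from ik import *
Rd=tool(-32.5,90,90);q1,c=ik(gp([.433,-.3595,.18],Rd),Rd);jrows(q1,20)
E
```

```text
1 [-0.004, -0.006, -0.001] [-0.042, 0.054, -0.141] z 0.14 g [ 0.364 -0.171  0.073]
2 [-0.009, -0.012, -0.003] [-0.089, 0.103, -0.283] z 0.145 g [ 0.363 -0.175  0.069]
3 [-0.014, -0.019, -0.005] [-0.14, 0.148, -0.425] z 0.15 g [ 0.361 -0.18   0.066]
4 [-0.019, -0.026, -0.007] [-0.197, 0.189, -0.567] z 0.156 g [ 0.36  -0.186  0.063]
5 [-0.025, -0.033, -0.009] [-0.258, 0.225, -0.71] z 0.162 g [ 0.36  -0.193  0.062]
6 [-0.032, -0.04, -0.011] [-0.324, 0.256, -0.852] z 0.169 g [ 0.36  -0.201  0.061]
7 [-0.039, -0.048, -0.014] [-0.394, 0.282, -0.994] z 0.177 g [ 0.36  -0.21   0.061]
8 [-0.047, -0.056, -0.017] [-0.469, 0.303, -1.134] z 0.186 g [ 0.361 -0.22   0.063]
9 [0.004, -0.008, -0.008] [-0.064, 0.01, -0.147] z 0.195 g [ 0.363 -0.23   0.065]
10 [0.008, -0.017, -0.017] [-0.128, 0.015, -0.295] z 0.205 g [ 0.366 -0.242  0.069]
11 [0.012, -0.026, -0.026] [-0.194, 0.014, -0.442] z 0.215 g [ 0.369 -0.253  0.074]
12 [0.015, -0.036, -0.035] [-0.26, 0.007, -0.589] z 0.227 g [ 0.373 -0.265  0.08 ]
13 [0.018, -0.047, -0.045] [-0.326, -0.006, -0.735] z 0.239 g [ 0.378 -0.277  0.088]
14 [0.021, -0.059, -0.055] [-0.393, -0.025, -0.881] z 0.252 g [ 0.384 -0.29   0.097]
15 [0.024, -0.071, -0.066] [-0.461, -0.05, -1.025] z 0.266 g [ 0.39  -0.302  0.107]
16 [0.026, -0.084, -0.077] [-0.529, -0.082, -1.167] z 0.28 g [ 0.398 -0.314  0.119]
17 [0.009, 0.001, -0.015] [-0.054, -0.033, -0.148] z 0.296 g [ 0.406 -0.326  0.132]
18 [0.018, 0.002, -0.032] [-0.104, -0.071, -0.295] z 0.312 g [ 0.414 -0.338  0.146]
19 [0.027, 0.003, -0.048] [-0.152, -0.115, -0.442] z 0.329 g [ 0.423 -0.349  0.162]
20 [0.037, 0.002, -0.066] [-0.196, -0.163, -0.587] z 0.347 g [ 0.433 -0.359  0.18 ]
speed 0.3
```

Request:
carry_out:
  targets:
    - {"hand":100,"x":-0.035,"y":0,"z":-0.013,"ax":0,"ay":0,"az":0}
    - {"hand":100,"x":-0.075,"y":0,"z":-0.028,"ax":0,"ay":0,"az":0}
    - {"hand":100,"x":-0.115,"y":-0.001,"z":-0.042,"ax":0,"ay":0,"az":0}
    - {"hand":100,"x":-0.15,"y":-0.001,"z":-0.055,"ax":0,"ay":0,"az":0}
    - {"hand":100,"x":-0.15,"y":-0.001,"z":-0.055,"ax":0,"ay":0,"az":0}

```text
t: 17.02
tool_pos: [0.2884, -0.2996, 0.2959]
orientation: [-0.998, 1.72, 0.682]
force: [1.1, -0.4, 0.1]
opening: 0.0928
gripper_force: 0.0
```

```bash
python3 - <<'E'
from ik import *
Rd=tool(-32.5,90,90);q1,c=ik(gp([.433,-.3595,.20],Rd),Rd);jrows(q1,16)
E
```

```text
1 [0.001, -0.007, 0.003] [-0.04, 0.071, -0.168] z 0.294 g [ 0.367 -0.167  0.225]
2 [0.002, -0.014, 0.005] [-0.09, 0.136, -0.339] z 0.293 g [ 0.367 -0.172  0.212]
3 [0.002, -0.022, 0.007] [-0.15, 0.194, -0.511] z 0.292 g [ 0.367 -0.178  0.201]
4 [0.002, -0.03, 0.008] [-0.219, 0.246, -0.685] z 0.292 g [ 0.367 -0.185  0.19 ]
5 [0.001, -0.038, 0.009] [-0.297, 0.291, -0.86] z 0.293 g [ 0.367 -0.194  0.181]
6 [-0.001, -0.046, 0.009] [-0.385, 0.327, -1.034] z 0.294 g [ 0.368 -0.205  0.174]
7 [-0.003, -0.055, 0.008] [-0.481, 0.355, -1.208] z 0.297 g [ 0.37  -0.217  0.168]
8 [-0.006, -0.065, 0.007] [-0.586, 0.373, -1.381] z 0.3 g [ 0.372 -0.231  0.164]
9 [0.009, -0.003, -0.005] [-0.079, -0.001, -0.188] z 0.304 g [ 0.375 -0.245  0.161]
10 [0.018, -0.008, -0.011] [-0.157, -0.012, -0.377] z 0.31 g [ 0.38 -0.26  0.16]
11 [0.028, -0.013, -0.018] [-0.236, -0.034, -0.567] z 0.316 g [ 0.385 -0.276  0.162]
12 [0.038, -0.019, -0.025] [-0.313, -0.066, -0.756] z 0.324 g [ 0.392 -0.293  0.165]
13 [0.047, -0.025, -0.034] [-0.389, -0.108, -0.946] z 0.333 g [ 0.4   -0.31   0.171]
14 [0.057, -0.034, -0.043] [-0.464, -0.162, -1.134] z 0.343 g [ 0.41  -0.327  0.178]
15 [0.067, -0.043, -0.053] [-0.536, -0.228, -1.32] z 0.354 g [ 0.421 -0.343  0.188]
16 [0.077, -0.053, -0.063] [-0.607, -0.306, -1.503] z 0.367 g [ 0.433 -0.359  0.2  ]
speed 0.41
```

Bail next: hand towards 40 %, and turn the tool downward.

Request:
carry_out:
  targets:
    - {"hand":60,"x":0.001,"y":-0.007,"z":0.003,"ax":-0.04,"ay":0.071,"az":-0.168}
    - {"hand":50,"x":0.002,"y":-0.014,"z":0.005,"ax":-0.09,"ay":0.136,"az":-0.339}
    - {"hand":45,"x":0.002,"y":-0.022,"z":0.007,"ax":-0.15,"ay":0.194,"az":-0.511}
    - {"hand":45,"x":0.002,"y":-0.03,"z":0.008,"ax":-0.219,"ay":0.246,"az":-0.685}
    - {"hand":45,"x":0.001,"y":-0.038,"z":0.009,"ax":-0.297,"ay":0.291,"az":-0.86}
    - {"hand":45,"x":-0.001,"y":-0.046,"z":0.009,"ax":-0.385,"ay":0.327,"az":-1.034}
    - {"hand":45,"x":-0.003,"y":-0.055,"z":0.008,"ax":-0.481,"ay":0.355,"az":-1.208}
    - {"hand":45,"x":-0.006,"y":-0.065,"z":0.007,"ax":-0.586,"ay":0.373,"az":-1.381}

```text
t: 18.02
tool_pos: [0.3486, -0.3238, 0.2956]
orientation: [-2.388, 0.745, 0.05]
force: [0.3, 0.0, 0.3]
opening: 0.0419
gripper_force: 0.0
```

Request:
carry_out:
  targets:
    - {"hand":45,"x":0.009,"y":-0.003,"z":-0.005,"ax":-0.079,"ay":-0.001,"az":-0.188}
    - {"hand":45,"x":0.018,"y":-0.008,"z":-0.011,"ax":-0.157,"ay":-0.012,"az":-0.377}
    - {"hand":45,"x":0.028,"y":-0.013,"z":-0.018,"ax":-0.236,"ay":-0.034,"az":-0.567}
    - {"hand":45,"x":0.038,"y":-0.019,"z":-0.025,"ax":-0.313,"ay":-0.066,"az":-0.756}
    - {"hand":45,"x":0.047,"y":-0.025,"z":-0.034,"ax":-0.389,"ay":-0.108,"az":-0.946}
    - {"hand":45,"x":0.057,"y":-0.034,"z":-0.043,"ax":-0.464,"ay":-0.162,"az":-1.134}
    - {"hand":45,"x":0.067,"y":-0.043,"z":-0.053,"ax":-0.536,"ay":-0.228,"az":-1.32}
    - {"hand":45,"x":0.077,"y":-0.053,"z":-0.063,"ax":-0.607,"ay":-0.306,"az":-1.503}

```text
t: 19.02
tool_pos: [0.432, -0.3656, 0.3591]
orientation: [-2.797, -1.205, -0.016]
force: [-0.1, 0.4, -0.4]
opening: 0.0416
gripper_force: 0.0
```

```bash
python3 - <<'E'
from ik import *
Rd=tool(-32.5,90,90);T,q=rows(gp([.4335,-.3597,.15],Rd),Rd,8,45);T,q=rows(gp([.4335,-.3597,.099],Rd),Rd,6,45,q,T)
E
```

```text
1 [0.0004, 0.0001, 0.0053, -0.01, -0.007, -0.0237] 
2 [0.0008, 0.0002, 0.0106, -0.02, -0.0139, -0.0475] 
3 [0.0013, 0.0002, 0.0159, -0.0299, -0.0209, -0.0712] 
4 [0.0017, 0.0003, 0.0212, -0.0399, -0.0278, -0.095] 
5 [0.0021, 0.0004, 0.0265, -0.0499, -0.0348, -0.1187] 
6 [0.0025, 0.0005, 0.0318, -0.0599, -0.0417, -0.1425] 
7 [0.0029, 0.0005, 0.0371, -0.0698, -0.0487, -0.1662] 
8 [0.0033, 0.0006, 0.0425, -0.0798, -0.0556, -0.19] 
speed frac 0.05 q [-0.78, 0.09, 1.69, -0.0, 1.36, -0.22] dist 0.043 ang 0.21
1 [0.0, -0.0, 0.0085, 0.0, 0.0, 0.0] 
2 [0.0, -0.0, 0.017, 0.0, 0.0, 0.0] 
3 [0.0, -0.0, 0.0255, 0.0, 0.0, 0.0] 
4 [0.0, -0.0, 0.034, 0.0, 0.0, 0.0] 
5 [0.0, -0.0, 0.0425, 0.0, 0.0, 0.0] 
6 [0.0, -0.0, 0.051, 0.0, 0.0, 0.0] 
speed frac 0.04 q [-0.78, 0.14, 1.74, -0.0, 1.26, -0.22] dist 0.051 ang 0.0
```

Request:
carry_out:
  targets:
    - {"hand":45,"x":0.001,"y":0,"z":0.01,"ax":-0.02,"ay":-0.014,"az":-0.05}
    - {"hand":45,"x":0.002,"y":0,"z":0.02,"ax":-0.04,"ay":-0.028,"az":-0.1}
    - {"hand":45,"x":0.003,"y":0,"z":0.03,"ax":-0.06,"ay":-0.042,"az":-0.14}
    - {"hand":45,"x":0.003,"y":0,"z":0.03,"ax":-0.06,"ay":-0.042,"az":-0.14}
    - {"hand":45,"x":0.003,"y":0,"z":0.03,"ax":-0.06,"ay":-0.042,"az":-0.14}

```text
t: 19.65
tool_pos: [0.4331, -0.3607, 0.3306]
orientation: [-2.774, -1.421, -0.006]
force: [0.1, 0.3, 0.6]
opening: 0.0419
gripper_force: 0.0
```

```bash
python3 - <<'E'
from ik import *
Rd=tool(-32.5,90,90);T,q=rows(gp([.4335,-.3597,.15],Rd),Rd,1,45);T,q=rows(gp([.4335,-.3597,.099],Rd),Rd,1,45)
E
```

```text
1 [0.0009, 0.0, 0.0136, -0.0197, -0.0152, -0.0571] 
speed frac 0.13 q [-0.78, 0.09, 1.69, -0.0, 1.36, -0.22] dist 0.014 ang 0.06
1 [0.0002, 0.001, 0.0646, -0.0197, -0.0152, -0.0571] 
speed frac 0.36 q [-0.78, 0.14, 1.74, -0.0, 1.26, -0.22] dist 0.065 ang 0.06
```

Request:
carry_out:
  targets:
    - {"hand":45,"x":0.0005,"y":0,"z":0.01,"ax":-0.02,"ay":-0.015,"az":-0.057}
    - {"hand":40,"x":0.0005,"y":0.0005,"z":0.03,"ax":-0.02,"ay":-0.015,"az":-0.057}
    - {"hand":40,"x":0,"y":0.001,"z":0.05,"ax":-0.02,"ay":-0.015,"az":-0.057}
    - {"hand":40,"x":0,"y":0.001,"z":0.063,"ax":-0.02,"ay":-0.015,"az":-0.057}
    - {"hand":40,"x":0,"y":0.001,"z":0.064,"ax":-0.02,"ay":-0.015,"az":-0.057}
    - {"hand":40,"x":0,"y":0.001,"z":0.064,"ax":-0.02,"ay":-0.015,"az":-0.057}

```text
t: 20.4
tool_pos: [0.4337, -0.3601, 0.2674]
orientation: [2.752, 1.511, 0.001]
force: [-0.1, -0.1, -0.4]
opening: 0.0369
gripper_force: 0.0
```

```bash
python3 - <<'E'
from ik import *
s=read_state();r=R.from_rotvec(s['orientation']);g=s['tool_pos']+r.apply([0,0,.167]);print(g,s['force'],r.inv().apply(np.array([.4335,-.3597,.099])-g),(r.inv()*tool(-32.5,90,90)).as_rotvec())
im,_=read_camera("scene");im2,_=read_camera("top");cv2.imwrite("pics/s7.png",np.hstack([crop("",im,300,210,80,80,5),crop("",im2,390,160,80,80,5)]))
E
```

```text
[ 0.43397104 -0.36031396  0.10040112] [-0.12733302 -0.14607938 -0.37548478] [ 0.0002652  -0.00072996  0.00139957] [0.00205965 0.00019903 0.00028313]
```

View pics/s7.png

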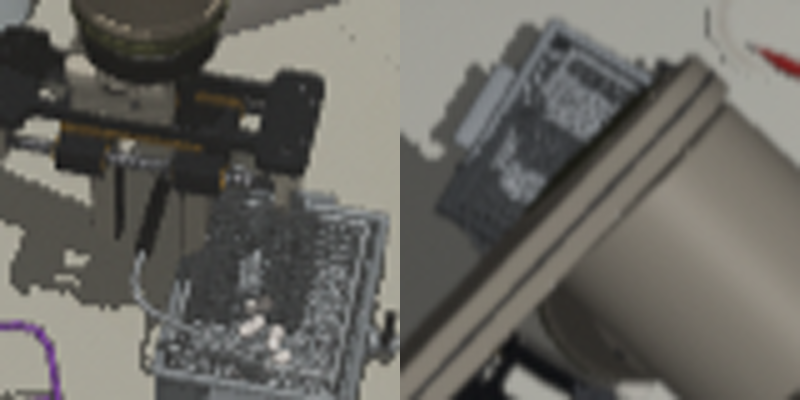

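The sleeve (left crop, (150,220)) stands between the fingers (120,200) and (185,200), and the bars lie in the basket near (265,335). I'll close lightly.

Request:
carry_out:
  targets:
    - {"hand":20,"x":0,"y":-0.0005,"z":0.001,"ax":0,"ay":0,"az":0}
    - {"hand":0,"x":0,"y":-0.0005,"z":0.001,"ax":0,"ay":0,"az":0}
    - {"hand":0,"x":0,"y":-0.0005,"z":0.001,"ax":0,"ay":0,"az":0}
    - {"hand":0,"x":0,"y":-0.0005,"z":0.001,"ax":0,"ay":0,"az":0}
    - {"hand":0,"x":0,"y":-0.0005,"z":0.001,"ax":0,"ay":0,"az":0}
  newtons: 6

```text
t: 21.12
tool_pos: [0.4333, -0.3598, 0.2663]
orientation: [2.752, 1.511, 0.002]
force: [1.5, -1.3, -0.6]
opening: 0.0092
gripper_force: 6.0
```

Request:
carry_out:
  targets:
    - {"hand":0,"x":0,"y":0.002,"z":-0.005,"ax":0,"ay":0,"az":0}
    - {"hand":0,"x":0,"y":0.005,"z":-0.009,"ax":0,"ay":0,"az":0}
    - {"hand":0,"x":0,"y":0.008,"z":-0.014,"ax":0,"ay":0,"az":0}
    - {"hand":0,"x":0,"y":0.012,"z":-0.018,"ax":0,"ay":0,"az":0}
    - {"hand":0,"x":0,"y":0.0155,"z":-0.022,"ax":0,"ay":0,"az":0}
    - {"hand":0,"x":0,"y":0.0196,"z":-0.026,"ax":0,"ay":0,"az":0}

```text
t: 21.88
tool_pos: [0.4495, -0.3701, 0.2929]
orientation: [2.753, 1.512, -0.0]
force: [-6.8, 3.8, 7.0]
opening: 0.0098
gripper_force: 6.0
```

Request:
carry_out:
  targets:
    - {"hand":0,"x":0,"y":0.0045,"z":-0.0034,"ax":0,"ay":0,"az":0}
    - {"hand":0,"x":0,"y":0.009,"z":-0.0068,"ax":0,"ay":0,"az":0}
    - {"hand":0,"x":0,"y":0.014,"z":-0.0097,"ax":0,"ay":0,"az":0}
    - {"hand":0,"x":0,"y":0.0187,"z":-0.0123,"ax":0,"ay":0,"az":0}
    - {"hand":0,"x":0,"y":0.024,"z":-0.0145,"ax":0,"ay":0,"az":0}
    - {"hand":0,"x":0,"y":0.0292,"z":-0.0163,"ax":0,"ay":0,"az":0}

```text
t: 22.62
tool_pos: [0.4746, -0.3861, 0.3085]
orientation: [2.752, 1.511, 0.001]
force: [-2.2, -0.1, 0.1]
opening: 0.0098
gripper_force: 6.0
```

Request:
carry_out:
  targets:
    - {"hand":0,"x":0,"y":0.006,"z":-0.0014,"ax":0,"ay":0,"az":0}
    - {"hand":0,"x":0,"y":0.0116,"z":-0.0027,"ax":0,"ay":0,"az":0}
    - {"hand":0,"x":0,"y":0.0176,"z":-0.0033,"ax":0,"ay":0,"az":0}
    - {"hand":0,"x":0,"y":0.0236,"z":-0.0036,"ax":0,"ay":0,"az":0}
    - {"hand":0,"x":0,"y":0.0236,"z":-0.0036,"ax":0,"ay":0,"az":0}
    - {"hand":0,"x":0,"y":0.0236,"z":-0.0036,"ax":0,"ay":0,"az":0}

```text
t: 23.38
tool_pos: [0.4941, -0.3985, 0.3121]
orientation: [2.752, 1.511, 0.001]
force: [-1.0, -0.4, 0.6]
opening: 0.0098
gripper_force: 6.0
```

```bash
python3 - <<'E'
from ik import *
s=read_state();r=R.from_rotvec(s['orientation']);print(s['tool_pos']+r.apply([0,0,.167]),s['force'],s['wrist_torque'],s['opening'],(r.inv()*tool(-32.5,90,90)).as_rotvec())
im,D=read_camera("scene");cv2.imwrite("pics/s8.png",im)
# dark sleeve / depth between finger pads below the gripper
print([round(float(x),3) for x in proj("scene",[.4935,-.398,.144])])
m=(im.max(2)<45).astype(np.uint8);
for u in range(325,385,6): print(u,[int(im[v,u].max()) for v in range(205,260,4)])
E
```

```text
[ 0.49437617 -0.39867217  0.14506161] [-1.01835623 -0.3791583   0.5995935 ] [-0.20615353  0.08047891 -0.05689831] 0.00980844008274732 [0.00173566 0.00017493 0.00054483]
[353.958, 247.661]
325 [168, 35, 44, 42, 43, 45, 66, 74, 169, 168, 167, 85, 85, 84]
331 [83, 51, 36, 36, 44, 39, 82, 72, 167, 169, 167, 167, 85, 84]
337 [165, 110, 54, 61, 157, 41, 83, 74, 167, 168, 168, 167, 83, 113]
343 [56, 35, 48, 159, 82, 73, 70, 44, 38, 168, 167, 71, 59, 66]
349 [71, 60, 39, 31, 54, 86, 42, 44, 37, 85, 86, 86, 58, 88]
355 [74, 97, 56, 33, 103, 90, 36, 81, 39, 36, 37, 39, 57, 66]
361 [72, 72, 57, 34, 40, 37, 36, 50, 42, 38, 83, 62, 65, 63]
367 [73, 45, 32, 112, 39, 35, 46, 71, 79, 84, 83, 77, 73, 63]
373 [166, 167, 167, 167, 37, 44, 85, 81, 113, 80, 83, 90, 114, 73]
379 [167, 167, 168, 168, 41, 44, 43, 43, 37, 68, 167, 167, 168, 167]
```

The sleeve is held at 9.8 mm opening in the upright position. I'll tighten and lift slowly.

Request:
carry_out:
  targets:
    - {"hand":0,"x":0,"y":0,"z":0,"ax":0,"ay":0,"az":0}
    - {"hand":0,"x":0,"y":0,"z":0,"ax":0,"ay":0,"az":0}
    - {"hand":0,"x":0,"y":0,"z":-0.002,"ax":0,"ay":0,"az":0}
    - {"hand":0,"x":0,"y":0,"z":-0.005,"ax":0,"ay":0,"az":0}
    - {"hand":0,"x":0,"y":0,"z":-0.009,"ax":0,"ay":0,"az":0}
    - {"hand":0,"x":0,"y":0,"z":-0.014,"ax":0,"ay":0,"az":0}
    - {"hand":0,"x":0,"y":0,"z":-0.019,"ax":0,"ay":0,"az":0}
    - {"hand":0,"x":0,"y":0,"z":-0.024,"ax":0,"ay":0,"az":0}
  newtons: 30

```text
t: 24.42
tool_pos: [0.4941, -0.3985, 0.3367]
orientation: [2.752, 1.511, 0.001]
force: [0.7, -0.4, -3.9]
opening: 0.0091
gripper_force: 30.0
```

Request:
carry_out:
  targets:
    - {"hand":0,"x":0,"y":0,"z":-0.005,"ax":0,"ay":0,"az":0}
    - {"hand":0,"x":0,"y":0,"z":-0.012,"ax":0,"ay":0,"az":0}
    - {"hand":0,"x":0,"y":0,"z":-0.02,"ax":0,"ay":0,"az":0}
    - {"hand":0,"x":0,"y":0,"z":-0.03,"ax":0,"ay":0,"az":0}
    - {"hand":0,"x":0,"y":0,"z":-0.04,"ax":0,"ay":0,"az":0}
    - {"hand":0,"x":0,"y":0,"z":-0.05,"ax":0,"ay":0,"az":0}
    - {"hand":0,"x":0,"y":0,"z":-0.057,"ax":0,"ay":0,"az":0}
    - {"hand":0,"x":0,"y":0,"z":-0.06,"ax":0,"ay":0,"az":0}

```text
t: 25.42
tool_pos: [0.4941, -0.3985, 0.3969]
orientation: [2.752, 1.511, 0.001]
force: [-0.2, 0.4, -3.8]
opening: 0.009
gripper_force: 30.0
```

Request:
carry_out:
  targets:
    - {"hand":0,"x":0,"y":0,"z":0,"ax":0,"ay":0,"az":0}
    - {"hand":0,"x":0,"y":0,"z":0,"ax":0,"ay":0,"az":0}
    - {"hand":0,"x":0,"y":0,"z":0,"ax":0,"ay":0,"az":0}
    - {"hand":0,"x":0,"y":0,"z":0,"ax":0,"ay":0,"az":0}
    - {"hand":0,"x":0,"y":0,"z":0,"ax":0,"ay":0,"az":0}
    - {"hand":0,"x":0,"y":0,"z":0,"ax":0,"ay":0,"az":0}
    - {"hand":0,"x":0,"y":0,"z":0,"ax":0,"ay":0,"az":0}
    - {"hand":0,"x":0,"y":0,"z":0,"ax":0,"ay":0,"az":0}

```text
t: 26.42
tool_pos: [0.494, -0.3984, 0.3962]
orientation: [2.752, 1.511, 0.001]
force: [0.5, 0.1, -4.2]
opening: 0.0089
gripper_force: 30.0
```

```bash
python3 - <<'E'
from ik import *
s=read_state();print(s['t'],s['tool_pos'],s['force'],s['wrist_torque'],s['opening'],s['gripper_force'],abs(s['dq']).max())
im,D=read_camera("scene");cv2.imwrite("pics/s9.png",im)
C=np.array([.494,-.3985,0]);bx=np.array([.843,-.537,0]);by=np.array([.537,.843,0])
P=np.array([dep("scene",u,v,D) for v in range(205,310) for u in range(310,410) if D[v,u]>0])
L=np.c_[(P-C)@bx,(P-C)@by,P[:,2]]
# rim heights on the four sides (points near the wall lines, highest band below 0.15)
for nm,k in(("+x",(abs(L[:,0]-.048)<.006)&(abs(L[:,1])<.055)),("-x",(abs(L[:,0]+.048)<.006)&(abs(L[:,1])<.055)),("+y",(abs(L[:,1]-.058)<.006)&(abs(L[:,0])<.045)),("-y",(abs(L[:,1]+.058)<.006)&(abs(L[:,0])<.045))):
    z=L[k&(L[:,2]<.16),2];print(nm,len(z),np.percentile(z,[5,50,90,97]).round(3) if len(z) else '',np.histogram(z,np.arange(.0,.161,.01))[0].tolist())
m=(im.min(2)>150)&(im.max(2).astype(int)-im.min(2)<25);n,l,st,c=cv2.connectedComponentsWithStats(m[225:310,320:400].astype(np.uint8));print([((c[i]+[320,225]).round(0).tolist(),int(st[i,4])) for i in range(1,n) if 3<st[i,4]<150])
E
```

```text
26.425 [ 0.49402737 -0.398399    0.39616944] [ 0.51145703  0.1019309  -4.17658383] [-0.01301838 -0.1017063   0.01802807] 0.008901059919576435 29.998995065689087 0.0014153325244949894
+x 169 [0.001 0.091 0.142 0.144] [71, 2, 0, 0, 0, 0, 0, 0, 4, 21, 7, 6, 3, 12, 37, 0]
-x 212 [0.003 0.093 0.14  0.143] [41, 9, 6, 10, 18, 4, 0, 0, 5, 28, 13, 18, 11, 24, 24, 0]
+y 189 [0.005 0.109 0.138 0.142] [14, 3, 0, 0, 0, 0, 0, 0, 9, 44, 24, 23, 28, 31, 11, 0]
-y 254 [0.073 0.121 0.144 0.15 ] [2, 2, 1, 1, 6, 0, 0, 0, 7, 49, 29, 27, 30, 51, 39, 9]
[([349.0, 258.0], 4), ([355.0, 259.0], 12), ([357.0, 264.0], 6), ([395.0, 294.0], 113), ([394.0, 306.0], 70)]
```

The load of 4.2 N matches the basket with six bars (430 g). The rim reads about 0.142 m on all four sides, so it hangs level, and the arm is still. Handing in.

```bash
python3 -c "
from plant import robot
print(robot.close_job())"
```

```text
the job is handed in; nothing more can be done
None
```

The job is handed in: the empty beaker stands upright on the bench again, and the basket with all six bars hangs level and still by its bail, about 4 cm above the tub's rim.

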